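# Fetch a ceramic nozzle from under the stock rack with a reacher

### The job

The white ceramic welding nozzle has slid to the back of the low gap under the slatted steel rack. Take the reacher lying on the bench by its handle, slide its jaws in along the bench round the nozzle, squeeze the trigger just hard enough to nip it (the ceramic cracks if pressed or knocked hard), and draw it out, still nipped, to stand upright wholly on the black mat. Let the jaws open, draw the reacher back clear of the nozzle and leave it lying on the bench; do not touch the nozzle with the hand itself, ram the rack, or disturb the steel nut, paste tin and welding magnet.

Things in the scene. Friction and masses are not known exactly. Their poses are not given: they have to be found in the camera images.
- reacher_grip (a point): Where to hold the reacher, a 335 mm pick-up tool (0.4 kg, balanced near here) lying flat: midway between fixed grip and trigger, 27 mm up. x along the shaft to the jaws, y from grip to trigger, z up. Grip: grey bar 100 mm long, 48 mm tall, outer face y = -26 mm. Trigger: black plate 86 mm long, 42 mm tall, outer face y = +24 mm. Take both from above: 50 mm wide at rest.
- trigger (a joint): Travel of the trigger (m) straight towards the fixed grip: 0 free, 0.014 fully squeezed. Its return spring takes 5 N to start, 8 N at 8 mm and 10.6 N at full travel. Each mm closes the jaws by 1.5 mm. They meet the nozzle at 8 +-2 mm (40 to 44 mm over grip and trigger), as set; it then feels about 2/3 of the force the hand adds beyond those 8 N.
- reacher_jaws (a point): Point between the reacher's jaws, 243 mm ahead of reacher_grip (+x), 13 mm up, same axes. Jaws: two 6 mm metal blades, 3 to 23 mm above the underside, ending 17 mm beyond this point. The -y blade stands still, inner face at y = -20 mm, but is set up to 2.5 mm nearer or farther each time; the +y blade swings, y = +20 mm here at rest. About 60 mm over the outsides of the open tips; blades stick out 73 mm from a 22 mm tall head.
- jaw (a joint): Swing of the +y jaw (rad) about its pivot in the head block, 68 mm behind reacher_jaws: 0 open with the trigger free, 0.13 to 0.21 when closed on the nozzle, 0.30 at full squeeze. Driven by the trigger.
- nozzle_center (a point): Middle (20 mm up) of the ceramic nozzle: white, upright, 40 mm tall, about 60 g; round, 28 mm across up to 24 mm height, then narrowing to 20 mm at the top. z is its axis. Cracks if a jaw or the rack presses it with over 9 N. At the start its wall is 6 to 16 mm from the rack's stop plate, and its middle 38 to 70 mm to one side of the rack's middle.
- rack: Fixed slatted steel stock rack, 300 mm wide (y), 176 mm deep (x); roof bars from 60 to 68 mm height, two stock tubes on the mouth side up to 88 mm. Origin on the bench under its middle; x points into the gap. Mouth open at x = -80 mm; a stop plate closes the back, its face at x = +90 mm, square to x. Legs 14 mm square at the mouth, y = +-143 mm.
- mat: Thin black rubber mat, 160 by 160 mm, flush with the bench (things slide onto it freely), in front of the rack's mouth. Origin at its middle; x, y along its edges.
- nut: Large steel hexagon nut, 40 mm across corners, 20 mm tall, lying under the rack on the other side from the nozzle. Origin under its middle. Leave it alone.
- magnet: Grey square welding magnet, 90 by 90 mm, 18 mm thick, lying on the bench. Origin under its middle. Leave it alone.
- tin: Round closed paste tin, 60 mm across and 40 mm tall, standing on the bench. Origin under its middle. Leave it alone.

How it is judged:
By the outcome, as a careful person would: the job done as asked, in the order asked, and still so for the second after the job is handed in, with the robot touching nothing.
It also fails if it takes over 64 s, if anything falls off the work surface, if the arm or the gripper's body presses on something with over 40 N, if the wrist force passes 120 N, or if a joint passes its speed limit or range.

### The arm

A 6-joint arm with a two-finger parallel gripper is mounted at the origin on the work surface. World frame = base frame: x ahead of the robot, y to its left, z up, the work surface at z = 0. Lengths are in mm, angles in rad, forces in N, time in s.
With the tool pointing down it reaches from about 275 to 750 mm from the base axis. Payload 10.2 kg.
Tool frame: the origin (TCP) lies at the very end of the fingers, on their centre line; the grasp point (between the pads) lies 19 mm behind it (ctrl.pinch_z is the distance from the TCP to the grasp point, in mm); y points along the fingers, z is the direction in which the jaws open and shut, and the axes are right-handed (so a half turn about y gives the same grasp; the last joint's range is limited). The gripper opens to 85 mm and grips with 20 to 120 N. Pads are 22 mm wide; open, the fingers measure 114 mm over their backs; the gripper's body (76 mm by 85 mm) begins 54 mm behind the grasp point. The pads swing forward as they close: fully open they stand 13 mm farther back than shut.
Start: joints at [-1.454, 0.313, 1.498, -0, 1.331, -0.223], TCP at [174.969, -494.992, 231.294] pointing down, gripper open.
Joint ranges: [-2.94, 2.94], [-0.97, 2.17], [0.19, 2.56], [-1.23, 4.37], [0.02, 3.11], [-2.88, 2.88]. Speed limits (rad/s): [2.39, 2.39, 3.01, 3.14, 3.14, 3.14].

### API

Orientations are given as a unit quaternion [w, x, y, z].
In Python, from rig import sense, eyes, ctrl gives the robot as it stands. The module is installed in compiled form; this text tells all that it offers.
- The arm moves only by the shell command python3 -m handwheel 'ROWS' [FORCE]. ROWS is JSON, a list of rows, each an object of numbers: "grip": the finger opening in mm, from 0 to 85.4; "tx", "ty", "tz": the shift along the tool's x, y, z in mm; "wx", "wy", "wz": the turn, a rotation vector about the tool's x, y, z in rad. In form: [{"grip": .., "tx": .., "ty": .., "tz": .., "wx": .., "wy": .., "wz": ..}, ...]. A call has 1 to 10 rows; each row shifts and turns the commanded pose from where the row before left it, along the tool's axes as they then stand; what a row does not reach is not made up. A row lasts 1/12 s, in which the tool goes at most 41.7 mm and 7.16 degrees, less where a joint would pass 70% of its speed; a pose out of reach is approached as far as the arm can. A call is refused whole if a number of a shift passes 41.7 or a number of a turn 0.125, either way. A call with a gripper value outside its range is refused whole. The fingers move at their own pace and stop on an object; FORCE is the grip in N (left out, the last holds). Time passes only in rows, so rows that do not move let the fingers close. It gives the time, the measured TCP pose, the force and the opening at its end, in the units of the state.
- sense(): the state, without advancing time (a new reading comes with each control period).
- eyes.capture(name): name is "scene" or "top"; returns a dict with "pixels" (420x560x3 uint8, red, green, blue), "mtx" (3x3 intrinsics, pixels), "R" (3x3) and "t" (3): a world point X has camera coordinates R X + t. Camera axes: x right, y down, z forward; pixel columns grow to the right and rows downward; lengths in mm; the calibration is good to about 2 mm. A picture is of the moment at which its call begins. There is no depth.
- ctrl.finish_job(): hands the job in, once; it reports no verdict.
The state is a dict: "time_s": time; "joints": joint angles; "dq": joint speeds; "tau": joint torques, N m; "eef_pos": TCP position; "ee_rot": TCP orientation; "force": force on the tool from outside, world axes, zero at the start; "wrist_torque": the same for the moment, N m; "grip_width": opening from 0.0 (shut) to 1.0 (fully open).
Only numpy, scipy, OpenCV 4.12 (cv2) and the standard library are available. Lean on these libraries where they do the work, as an engineer would, in place of code of your own. Each camera call takes 0.05 s, during which the arm holds its last target.

## Working session

There is one attempt and no reset: what is moved stays moved. The work goes in short steps, Python scripts to look and compute and a shell command to move; the robot and the scene stay as the last step left them, time stands still between calls to the robot, and variables do not carry over. Pictures are saved under pics/ and viewed, and the job is handed in when it is done.

```bash
mkdir -p pics; cat > h.py <<'E'
import numpy as np, cv2
from rig import sense, eyes, ctrl
def cap(n,f):
    d=eyes.capture(n); cv2.imwrite('pics/'+f,d['pixels'][:,:,::-1]); np.savez('pics/'+f[:-4]+'.npz',**{k:np.array(v) for k,v in d.items()}); return d
def ray(d,uv,z):
    K=np.array(d['mtx']);R=np.array(d['R']);t=np.array(d['t'])
    c=-R.T@t; v=R.T@np.linalg.inv(K)@np.array([uv[0],uv[1],1.]); return c+v*(z-c[2])/v[2]
def proj(d,X):
    p=np.array(d['mtx'])@(np.array(d['R'])@np.array(X,float)+np.array(d['t'])); return p[:2]/p[2]
E
python3 - <<'E'
from h import *
for n in('scene','top'):
    d=cap(n,n+'0.png'); print(n,np.array(d['mtx']).round(1).tolist(),(-np.array(d['R']).T@np.array(d['t'])).round(0))
print(sense())
E
```

```text
scene [[451.4, 0.0, 273.0], [0.0, 451.4, 207.9], [0.0, 0.0, 1.0]] [1291.  411.  662.]
top [[385.3, 0.0, 282.8], [0.0, 385.3, 211.4], [0.0, 0.0, 1.0]] [ 569.  -48. 1143.]
{'time_s': 0.1, 'joints': array([-1.45445819e+00,  3.13383357e-01,  1.49833092e+00, -9.63118312e-06,
        1.33099049e+00, -2.23379028e-01]), 'dq': array([ 0.00090338, -0.00050797, -0.00082724,  0.00119185, -0.00031547,
       -0.00066276]), 'tau': array([ 2.42498740e-03, -4.12902582e+01, -2.60136992e+01, -1.81713194e-04,
        3.08593822e-03,  1.62759738e-05]), 'eef_pos': array([ 174.91151534, -494.77599622,  230.80913493]), 'ee_rot': array([ 0.11954994, -0.11951448,  0.69732314, -0.69653753]), 'force': array([ 0.43247324,  0.04607495, -0.10541079]), 'wrist_torque': array([ 0.03368858, -0.08964868, -0.00397845]), 'grip_width': 1.0026565123276932}
```

View pics/scene0.png

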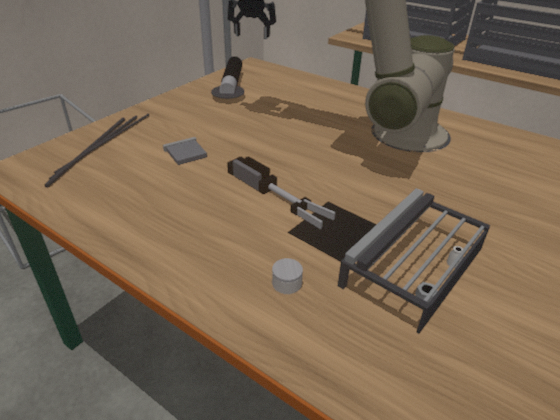

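View pics/top0.png

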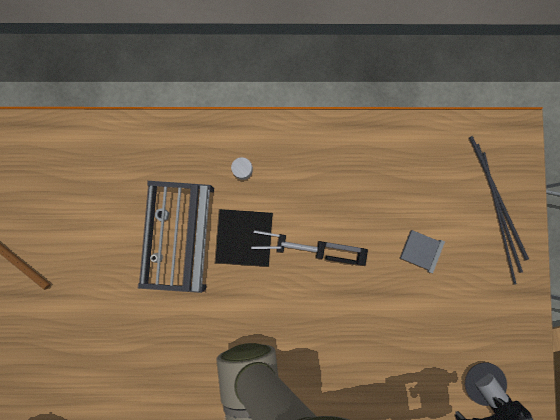

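```bash
python3 - <<'E'
import cv2,numpy as np
a=cv2.imread('pics/top0.png');
c=cv2.resize(a[170:300,130:380],None,fx=3.2,fy=3.2,interpolation=cv2.INTER_CUBIC);cv2.imwrite('pics/ztop.png',c)
a=cv2.imread('pics/scene0.png');
c=cv2.resize(a[150:320,220:500],None,fx=2.85,fy=2.85,interpolation=cv2.INTER_CUBIC);cv2.imwrite('pics/zsc.png',c)
E
```

```text
(no output)
```

View pics/ztop.png

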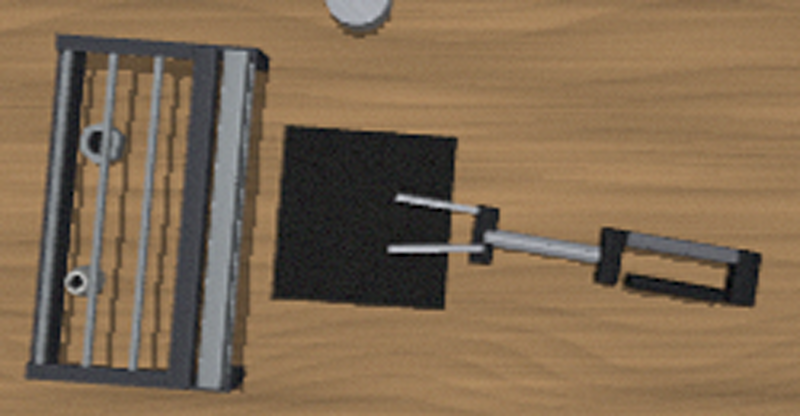

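View pics/zsc.png

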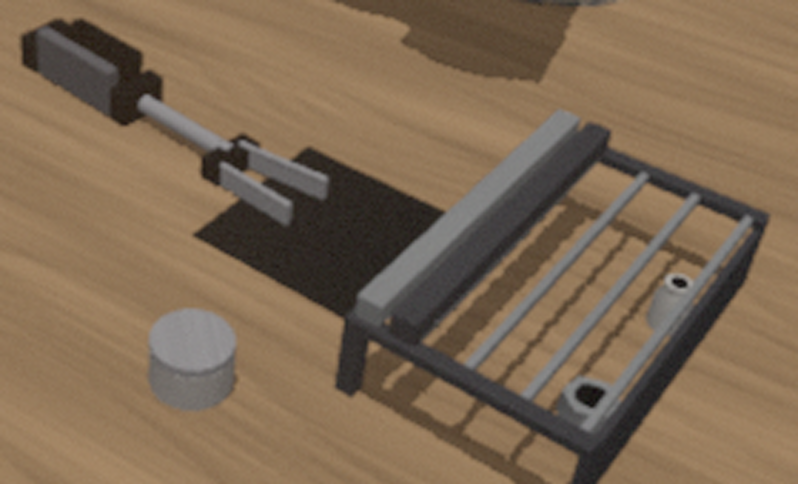

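```bash
cat >> h.py <<'E'
def load(f): return dict(np.load('pics/'+f))
def zt(p,ox=130,oy=170,s=3.2): return ((p[0]+.5)/s-.5+ox,(p[1]+.5)/s-.5+oy)
E
python3 - <<'E'
from h import *
t=load('top0.npz');s=load('scene0.npz')
def T(n,p,z): print(n,ray(t,zt(p),z).round(1)[:2])
def S(n,p,z): print('S',n,ray(s,zt(p,220,150,2.85),z).round(1)[:2])
T('rack back far',(58,35),68);T('rack back near',(27,377),68);T('rack mouth near',(196,388),68);T('rack mouth near leg',(240,388),60);T('rack mouth far',(268,50),60)
T('noz top',(77,282.5),40);S('noz top',(680,283),40);T('nut',(100,144),20);S('nut',(592,392),20)
for p in[(287,125),(457,138),(444,309),(272,298)]:T('mat',p,0)
T('grip far back',(738,262),51);T('grip far front',(628,245),51);T('grip far back outer',(740,248),51);T('grip front outer',(628,232),51);
T('trig front bottom',(625,290),48);T('trig back bot',(728,303),48)
T('trig front top',(625,275),48);T('trig back top',(728,288),48)
T('endblk',(760,254),51);T('endblk',(752,306),51)
T('tipfar',(396,195),25);T('tipnear',(387,249),25);S('tipfar',(292,205),23);S('tipnear',(328,180),23)
T('headfar',(478,205),25);T('headnear',(470,262),25);T('headfarR',(499,209),25)
T('tin',(358,0),40)
# masks: mat corners
img=t['pixels'].astype(int)
E
```

```text
rack back far [721.2 318.4]
rack back near [425.1 339.8]
rack mouth near [415.  194.7]
rack mouth near leg [413.7 158.4]
rack mouth far [708.7 136.3]
noz top [504.1 307.3]
S noz top [502.5 311.1]
nut [628.2 295. ]
S nut [623.5 296.5]
mat [646.4 128.4]
mat [633.8 -29.3]
mat [476.1 -17. ]
mat [486.9 141.1]
grip far back [ 520.4 -278.2]
grip far front [ 535.7 -181. ]
grip far back outer [ 532.7 -280.2]
grip front outer [ 547.2 -181.2]
trig front bottom [ 496.  -178.3]
trig back bot [ 484.2 -269.4]
trig front top [ 509.2 -178.5]
trig back top [ 497.4 -269.6]
endblk [ 527.4 -297.8]
endblk [ 481.7 -290. ]
tipfar [580.9  25.6]
tipnear [532.2  33.7]
S tipfar [576.8  29.9]
S tipnear [530.8  36.2]
headfar [571.6 -48.6]
headnear [520.2 -41.2]
headfarR [567.9 -67.6]
tin [756.4  59. ]
```

```bash
cat >> h.py <<'E'
from scipy.spatial.transform import Rotation as Ro
def pose():
    s=sense(); q=s['ee_rot']; return s, np.array(s['eef_pos']), Ro.from_quat([q[1],q[2],q[3],q[0]]).as_matrix()
def tell():
    s,p,M=pose(); a=np.degrees(np.arctan2(M[1,2],M[0,2])); print('t',round(s['time_s'],2),'p',p.round(1),'tool z yaw',a.round(2),'down',M[:,1].round(4),'w',round(s['grip_width']*85.4,2),'F',np.array(s['force']).round(1))
def plan(x,y,z,yaw=None):
    s,p,M=pose(); d=M.T@(np.array([x,y,z])-p); print('shift tool',d.round(1),'j',np.round(s['joints'],2))
    if yaw is not None:
        a=np.degrees(np.arctan2(M[1,2],M[0,2])); e=(yaw-a+90)%180-90; print('turn wy',np.radians(-e).round(4),'deg world',e.round(2))
E
python3 - <<'E'
from h import *
tell();print(ctrl.pinch_z); s,p,M=pose();print(M.round(3))
plan(515,-227,100,171.7)
E
```

```text
t 0.1 p [ 174.9 -494.8  230.8] tool z yaw -70.54 down [-1.0e-04  1.1e-03 -1.0e+00] w 85.63 F [ 0.4  0.  -0.1]
18.700000000000003
[[-0.943 -0.     0.333]
 [-0.333  0.001 -0.943]
 [-0.    -1.    -0.001]]
shift tool [-409.8  131.1 -139. ] j [-1.45  0.31  1.5  -0.    1.33 -0.22]
turn wy -1.0862 deg world 62.24
```

```bash
python3 -m handwheel '[{"wy":-0.12},{"wy":-0.12},{"wy":-0.12},{"wy":-0.12},{"wy":-0.12},{"wy":-0.12},{"wy":-0.12},{"wy":-0.12},{"wy":-0.12},{}]' 20; python3 - <<'E'
from h import *
tell();plan(515,-227,100,171.7)
E
```

```text
t 0.1 p [ 174.9 -494.8  230.8] tool z yaw -70.54 down [-1.0e-04  1.1e-03 -1.0e+00] w 85.63 F [ 0.4  0.  -0.1]
shift tool [-409.8  131.1 -139. ] j [-1.45  0.31  1.5  -0.    1.33 -0.22]
turn wy -1.0862 deg world 62.24invalid input
```

```bash
python3 -m handwheel '[{"grip":85,"tx":0,"ty":0,"tz":0,"wx":0,"wy":-0.12,"wz":0},{"grip":85,"tx":0,"ty":0,"tz":0,"wx":0,"wy":-0.12,"wz":0}]' 20; python3 -c "
from h import *
tell()"
```

```text
time_s: 0.27
eef_pos: [175.0, -494.8, 230.9]
ee_rot: [0.204, -0.204, 0.677, -0.677]
force: [0.5, 0.0, 0.4]
grip_width: 0.997
t 0.27 p [ 175.  -494.8  230.9] tool z yaw -56.47 down [-1.e-04  8.e-04 -1.e+00] w 85.12 F [0.5 0.  0.4]
```

```bash
python3 -m handwheel '[{"wy":-0.12},{"wy":-0.12},{"wy":-0.12},{"wy":-0.12},{"wy":-0.12},{"wy":-0.12},{"wy":-0.12},{"tx":0}]'; python3 -c "
from h import *
tell();plan(515,-227,100,171.7)"
```

```text
t 0.27 p [ 175.  -494.8  230.9] tool z yaw -56.47 down [-1.e-04  8.e-04 -1.e+00] w 85.12 F [0.5 0.  0.4]
shift tool [-431.4  131.1  -35.3] j [-1.45  0.31  1.5  -0.    1.33 -0.47]
turn wy -0.8407 deg world 48.17invalid input
```

All seven keys are needed.

```bash
python3 -m handwheel '[{"grip":85,"tx":0,"ty":0,"tz":0,"wx":0,"wy":-0.12,"wz":0},{"grip":85,"tx":0,"ty":0,"tz":0,"wx":0,"wy":-0.12,"wz":0},{"grip":85,"tx":0,"ty":0,"tz":0,"wx":0,"wy":-0.12,"wz":0},{"grip":85,"tx":0,"ty":0,"tz":0,"wx":0,"wy":-0.12,"wz":0},{"grip":85,"tx":0,"ty":0,"tz":0,"wx":0,"wy":-0.12,"wz":0},{"grip":85,"tx":0,"ty":0,"tz":0,"wx":0,"wy":-0.12,"wz":0},{"grip":85,"tx":0,"ty":0,"tz":0,"wx":0,"wy":-0.12,"wz":0},{"grip":85,"tx":0,"ty":0,"tz":0,"wx":0,"wy":0,"wz":0}]' 20; python3 -c "
from h import *
tell();plan(515,-227,100,171.7)"
```

```text
time_s: 0.93
eef_pos: [175.0, -494.8, 231.0]
ee_rot: [0.462, -0.462, 0.536, -0.535]
force: [-0.2, -0.0, -0.1]
grip_width: 0.999
t 0.93 p [ 175.  -494.8  231. ] tool z yaw -8.41 down [-1.e-04  7.e-04 -1.e+00] w 85.35 F [-0.2 -0.  -0.1]
shift tool [-314.6  131.1  297.3] j [-1.45  0.31  1.5  -0.    1.33 -1.31]
turn wy -0.0019 deg world 0.11
```

```bash
python3 -m handwheel '[{"grip":85,"tx":-26,"ty":6,"tz":25,"wx":0,"wy":0,"wz":0},{"grip":85,"tx":-26,"ty":6,"tz":25,"wx":0,"wy":0,"wz":0},{"grip":85,"tx":-26,"ty":6,"tz":25,"wx":0,"wy":0,"wz":0},{"grip":85,"tx":-26,"ty":6,"tz":25,"wx":0,"wy":0,"wz":0},{"grip":85,"tx":-26,"ty":6,"tz":25,"wx":0,"wy":0,"wz":0},{"grip":85,"tx":-26,"ty":6,"tz":25,"wx":0,"wy":0,"wz":0},{"grip":85,"tx":-26,"ty":6,"tz":25,"wx":0,"wy":0,"wz":0},{"grip":85,"tx":-26,"ty":6,"tz":25,"wx":0,"wy":0,"wz":0},{"grip":85,"tx":-26,"ty":6,"tz":25,"wx":0,"wy":0,"wz":0},{"grip":85,"tx":-26,"ty":6,"tz":25,"wx":0,"wy":0,"wz":0}]' 20; python3 -c "
from h import *
tell();plan(515,-227,100,171.7)"
```

```text
time_s: 1.77
eef_pos: [462.4, -274.1, 170.9]
ee_rot: [0.46, -0.46, 0.537, -0.537]
force: [-0.1, -1.1, 0.1]
grip_width: 0.999
t 1.77 p [ 462.4 -274.1  170.9] tool z yaw -8.9 down [-1.e-04  1.e-04 -1.e+00] w 85.33 F [-0.1 -1.1  0.1]
shift tool [-54.7  70.9  44.7] j [-0.75  0.39  1.55 -0.    1.2  -0.6 ]
turn wy -0.0104 deg world 0.6
```

```bash
python3 -m handwheel '[{"grip":85,"tx":-18,"ty":15,"tz":15,"wx":0,"wy":0,"wz":0},{"grip":85,"tx":-18,"ty":15,"tz":15,"wx":0,"wy":0,"wz":0},{"grip":85,"tx":-18,"ty":15,"tz":15,"wx":0,"wy":0,"wz":0},{"grip":85,"tx":0,"ty":10,"tz":0,"wx":0,"wy":0,"wz":0},{"grip":85,"tx":0,"ty":0,"tz":0,"wx":0,"wy":0,"wz":0}]' 20; python3 - <<'E'
from h import *
tell();plan(515,-227,100,171.7)
cap('top','top1.png');cap('scene','scene1.png')
a=cv2.imread('pics/top1.png');b=cv2.imread('pics/scene1.png')
c=np.hstack([cv2.resize(a[200:330,250:390],(400,371),interpolation=3),cv2.resize(b[130:260,200:340],(400,371),interpolation=3)])
cv2.imwrite('pics/z1.png',c)
E
```

```text
time_s: 2.18
eef_pos: [513.2, -227.7, 113.9]
ee_rot: [0.46, -0.461, 0.538, -0.535]
force: [-1.0, -0.8, -0.6]
grip_width: 0.998
t 2.18 p [ 513.2 -227.7  113.9] tool z yaw -8.72 down [-0.0036  0.0025 -1.    ] w 85.2 F [-1.  -0.8 -0.6]
shift tool [-0.9 13.9  1.7] j [-0.63  0.51  1.53 -0.    1.1  -0.47]
turn wy -0.0074 deg world 0.42
```

View pics/z1.png

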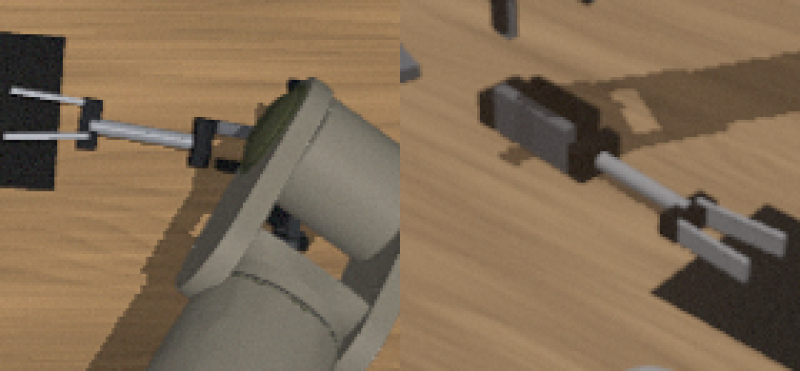

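```bash
python3 -m handwheel '[{"grip":85,"tx":0,"ty":20,"tz":1,"wx":0,"wy":-0.004,"wz":0},{"grip":85,"tx":0,"ty":20,"tz":0,"wx":0,"wy":0,"wz":0},{"grip":85,"tx":0,"ty":20,"tz":0,"wx":0,"wy":0,"wz":0},{"grip":85,"tx":0,"ty":20,"tz":0,"wx":0,"wy":0,"wz":0},{"grip":85,"tx":0,"ty":12,"tz":0,"wx":0,"wy":0,"wz":0},{"grip":75,"tx":0,"ty":0,"tz":0,"wx":0,"wy":0,"wz":0},{"grip":65,"tx":0,"ty":0,"tz":0,"wx":0,"wy":0,"wz":0},{"grip":60,"tx":0,"ty":0,"tz":0,"wx":0,"wy":0,"wz":0}]' 20; python3 -c "
from h import *
tell();plan(514.5,-227,7,171.7)"
```

```text
time_s: 2.95
eef_pos: [515.4, -229.9, 25.8]
ee_rot: [-0.462, 0.462, -0.535, 0.536]
force: [0.2, 0.1, -0.2]
grip_width: 0.703
t 2.95 p [ 515.4 -229.9   25.8] tool z yaw -8.46 down [ 0.0019 -0.0014 -1.    ] w 60.0 F [ 0.2  0.1 -0.2]
shift tool [-2.7 18.8 -1.3] j [-0.63  0.64  1.59 -0.    0.91 -0.48]
turn wy -0.0029 deg world 0.16
```

```bash
python3 -m handwheel '[{"grip":60,"tx":-1,"ty":9,"tz":0,"wx":0,"wy":-0.003,"wz":0},{"grip":60,"tx":-1,"ty":9,"tz":-1,"wx":0,"wy":0,"wz":0},{"grip":58,"tx":0,"ty":0,"tz":0,"wx":0,"wy":0,"wz":0},{"grip":55,"tx":0,"ty":0,"tz":0,"wx":0,"wy":0,"wz":0},{"grip":53,"tx":0,"ty":0,"tz":0,"wx":0,"wy":0,"wz":0}]' 20; python3 -c "
from h import *
tell();plan(514.5,-227,7,171.7)"; python3 -m handwheel '[{"grip":51,"tx":0,"ty":0,"tz":0,"wx":0,"wy":0,"wz":0},{"grip":50,"tx":0,"ty":0,"tz":0,"wx":0,"wy":0,"wz":0}]'; python3 -m handwheel '[{"grip":49,"tx":0,"ty":0,"tz":0,"wx":0,"wy":0,"wz":0},{"grip":49,"tx":0,"ty":0,"tz":0,"wx":0,"wy":0,"wz":0}]';python3 -m handwheel '[{"grip":48,"tx":0,"ty":0,"tz":0,"wx":0,"wy":0,"wz":0},{"grip":47,"tx":0,"ty":0,"tz":0,"wx":0,"wy":0,"wz":0},{"grip":47,"tx":0,"ty":0,"tz":0,"wx":0,"wy":0,"wz":0}]';python3 -c "
from h import *
tell();plan(514.5,-227,7,171.7)"
```

```text
time_s: 3.37
eef_pos: [514.3, -227.0, 6.4]
ee_rot: [-0.463, 0.463, -0.535, 0.535]
force: [0.1, 0.4, 1.1]
grip_width: 0.621
t 3.37 p [ 514.3 -227.     6.4] tool z yaw -8.25 down [ 4.e-04 -2.e-04 -1.e+00] w 52.99 F [0.1 0.4 1.1]
shift tool [-0.  -0.6  0.2] j [-0.62  0.66  1.6   0.    0.87 -0.48]
turn wy 0.0009 deg world -0.05
time_s: 3.53
eef_pos: [514.7, -227.2, 6.8]
ee_rot: [-0.463, 0.462, -0.534, 0.535]
force: [2.5, 1.0, 1.8]
grip_width: 0.583
time_s: 3.7
eef_pos: [514.8, -227.3, 6.9]
ee_rot: [-0.463, 0.462, -0.534, 0.535]
force: [3.8, -0.8, 3.6]
grip_width: 0.581
time_s: 3.95
eef_pos: [515.2, -227.5, 7.2]
ee_rot: [-0.463, 0.462, -0.534, 0.536]
force: [5.2, 0.1, 6.5]
grip_width: 0.549
t 3.95 p [ 515.2 -227.5    7.2] tool z yaw -8.26 down [ 0.0028 -0.0015 -1.    ] w 46.92 F [5.2 0.1 6.5]
shift tool [-0.4  0.2 -0.8] j [-0.62  0.66  1.6   0.    0.87 -0.48]
turn wy 0.0007 deg world -0.04
```

```bash
python3 -m handwheel '[{"grip":47,"tx":-2,"ty":-0.5,"tz":-2,"wx":0,"wy":-0.015,"wz":0},{"grip":47,"tx":-4,"ty":-0.3,"tz":-4,"wx":0,"wy":-0.025,"wz":0},{"grip":47,"tx":-8,"ty":0,"tz":-5,"wx":0,"wy":-0.02,"wz":0},{"grip":47,"tx":-10,"ty":0,"tz":-5,"wx":0,"wy":-0.012,"wz":0},{"grip":47,"tx":-10,"ty":0,"tz":-5,"wx":0,"wy":0,"wz":0},{"grip":47,"tx":-10,"ty":0,"tz":-5,"wx":0,"wy":0,"wz":0},{"grip":47,"tx":-10,"ty":0,"tz":-5,"wx":0,"wy":0,"wz":0},{"grip":47,"tx":0,"ty":0,"tz":0,"wx":0,"wy":0,"wz":0}]';python3 - <<'E'
from h import *
tell();plan(473,-111,7,175.8)
cap('top','top2.png');cap('scene','scene2.png')
a=cv2.imread('pics/top2.png');b=cv2.imread('pics/scene2.png')
c=np.vstack([cv2.resize(a[170:300,130:380],(750,390),interpolation=3)])
cv2.imwrite('pics/z2.png',c);cv2.imwrite('pics/z2s.png',cv2.resize(b[130:310,220:500],None,fx=2.8,fy=2.8,interpolation=3))
E
```

```text
time_s: 4.62
eef_pos: [486.6, -167.6, 7.0]
ee_rot: [0.482, -0.482, 0.518, -0.516]
force: [-1.1, 4.5, 6.8]
grip_width: 0.549
t 4.62 p [ 486.6 -167.6    7. ] tool z yaw -4.07 down [-0.0019  0.0019 -1.    ] w 46.91 F [-1.1  4.5  6.8]
shift tool [-55.5   0.2 -17.6] j [-0.56  0.59  1.75  0.    0.81 -0.49]
turn wy 0.0023 deg world -0.13
```

View pics/z2.png

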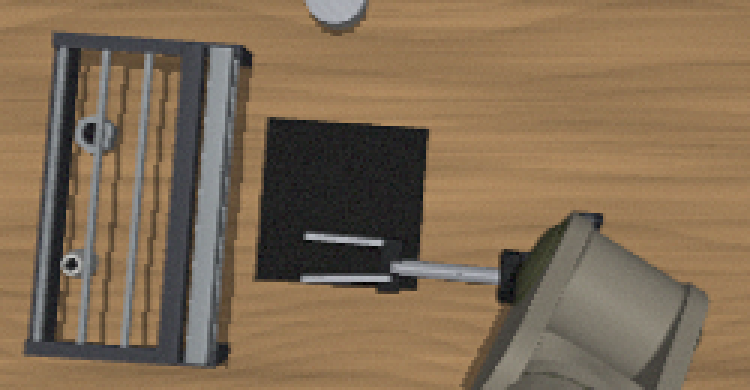

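View pics/z2s.png

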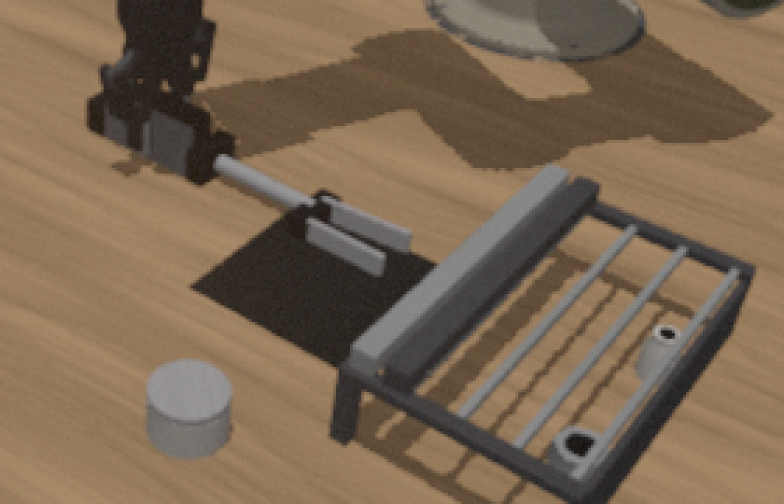

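```bash
python3 - <<'E'
from h import *
d=load('top2.npz')
a=d['pixels'][:,:,::-1]
c=cv2.resize(np.ascontiguousarray(a[225:275,215:315]),None,fx=8,fy=8,interpolation=3);cv2.imwrite('pics/z3.png',c)
c=cv2.resize(np.ascontiguousarray(a[235:275,135:185]),None,fx=12,fy=12,interpolation=3);cv2.imwrite('pics/z4.png',c)
g=cv2.cvtColor(np.ascontiguousarray(a),cv2.COLOR_BGR2GRAY).astype(int)
m=((g>105)).astype(np.uint8); m[:, :228]=0; m[:,258:]=0; m[:240]=0; m[266:]=0
n,l,st,ce=cv2.connectedComponentsWithStats(m)
for i in range(1,n):
    if st[i,4]<15: continue
    ys,xs=np.where(l==i); print(st[i],ce[i])
    for z in(23,):
        f=cv2.fitLine(np.array([ray(d,(x,y),z)[:2] for x,y in zip(xs,ys)],np.float32),2,0,.01,.01).ravel(); print(f, np.degrees(np.arctan2(f[1],f[0])), ray(d,(xs.min(),ys[xs.argmin()]),23).round(1))
E
```

```text
[232 248  26   4  56] [244.53571429 249.46428571]
[9.767653e-02 9.952182e-01 5.264481e+02 5.132205e+01] 84.39461 [530.8  87.6  23. ]
[228 262  30   4  73] [241.04109589 263.02739726]
[ 5.1596209e-02 -9.9866802e-01  4.8749756e+02  6.1298431e+01] -87.042435 [484.9  98.9  23. ]
```

View pics/z3.png

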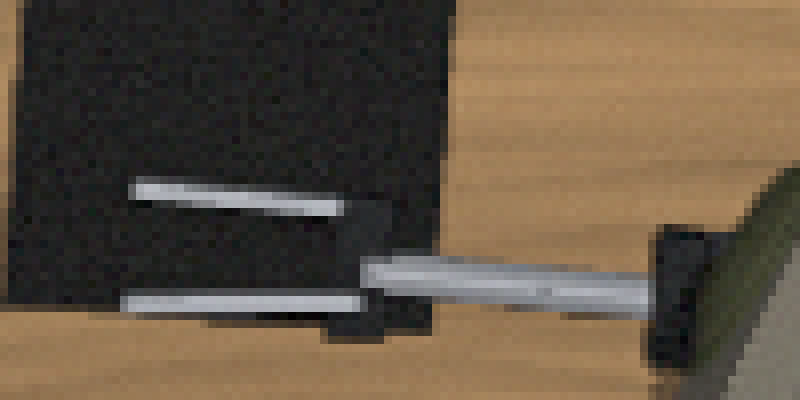

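View pics/z4.png

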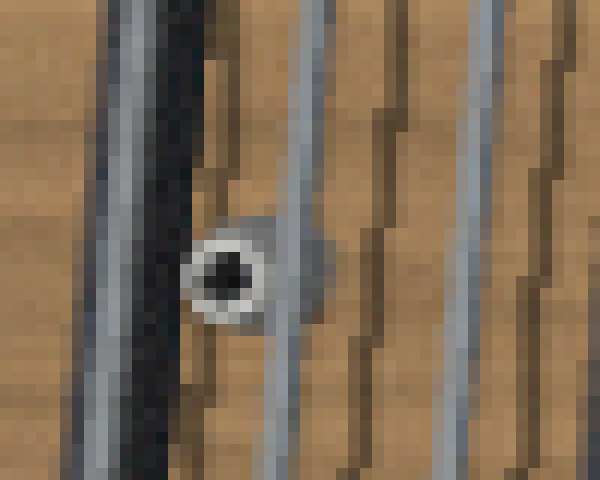

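```bash
python3 - <<'E'
from h import *
d=load('top2.npz');s=load('scene2.npz')
z8=lambda x,y:((x+.5)/8-.5+215,(y+.5)/8-.5+225)
nz=ray(d,(153.3,257.7),40);print('noz',nz)
ft=ray(d,z8(131,190),23);fh=ray(d,z8(340,208),23);nt=ray(d,z8(121,303),23);nh=ray(d,z8(360,303),23)
s1=ray(d,z8(375,272),13);s2=ray(d,z8(648,297),13)
for n,p in dict(fixtip=ft,fixhead=fh,movtip=nt,movhead=nh,s1=s1,s2=s2).items(): print(n,p.round(1))
for a,b in((ft,fh),(nt,nh),(s1,s2)): v=a-b; print(np.degrees(np.arctan2(v[1],v[0])), np.hypot(*v[:2]))
def S(n,p,z): print('S',n,ray(s,((p[0]+.5)/2.8-.5+220,(p[1]+.5)/2.8-.5+130),z).round(1)[:2])
S('noz',(666,334),40);S('tipfix',(384,259),23);S('tipmov',(409,238),23);S('nut',(577,443),20)
E
```

```text
noz [504.82262906 308.48965227  40.        ]
fixtip [529.9  90.6  23. ]
fixhead [523.1  15.1  23. ]
movtip [489.3  94.   23. ]
movhead [489.    7.9  23. ]
s1 [499.5   2.9  13. ]
s2 [490.  -96.6  13. ]
84.87108670491122 75.82481910732503
89.75572059088772 86.1717563071981
84.55733871142934 99.94701890825421
S noz [503.4 309.9]
S tipfix [530.7  93.7]
S tipmov [493.2  97. ]
S nut [627.2 294.6]
```

```bash
python3 -m handwheel '[{"grip":48.5,"tx":-3,"ty":0,"tz":-3,"wx":0,"wy":-0.012,"wz":0},{"grip":48.5,"tx":-6,"ty":0,"tz":-4,"wx":0,"wy":-0.012,"wz":0},{"grip":48.5,"tx":-8,"ty":0,"tz":-4,"wx":0,"wy":-0.005,"wz":0},{"grip":48.5,"tx":-10,"ty":0,"tz":-4,"wx":0,"wy":0,"wz":0},{"grip":48.5,"tx":-10,"ty":0,"tz":-2,"wx":0,"wy":0,"wz":0},{"grip":48.5,"tx":-10,"ty":0,"tz":0,"wx":0,"wy":0,"wz":0},{"grip":48.5,"tx":-8,"ty":0,"tz":0,"wx":0,"wy":0,"wz":0},{"grip":48.5,"tx":-4,"ty":0,"tz":0,"wx":0,"wy":0,"wz":0},{"grip":48.5,"tx":0,"ty":0,"tz":0,"wx":0,"wy":0,"wz":0}]';python3 - <<'E'
from h import *
tell();plan(475,-106,7,175.8)
cap('top','top3.png');cap('scene','scene3.png')
a=cv2.imread('pics/top3.png');b=cv2.imread('pics/scene3.png')
cv2.imwrite('pics/z5.png',cv2.resize(a[230:280,200:300],None,fx=8,fy=8,interpolation=3));cv2.imwrite('pics/z5s.png',cv2.resize(b[130:310,220:500],None,fx=2.8,fy=2.8,interpolation=3))
E
```

```text
time_s: 5.47
eef_pos: [473.6, -109.4, 7.0]
ee_rot: [0.489, -0.489, 0.511, -0.51]
force: [-0.3, 0.7, -3.5]
grip_width: 0.568
t 5.47 p [ 473.6 -109.4    7. ] tool z yaw -2.39 down [-5.e-04  4.e-04 -1.e+00] w 48.49 F [-0.3  0.7 -3.5]
shift tool [-3.5 -0.   1.2] j [-0.47  0.54  1.84  0.    0.76 -0.43]
turn wy 0.0316 deg world -1.81
```

View pics/z5.png

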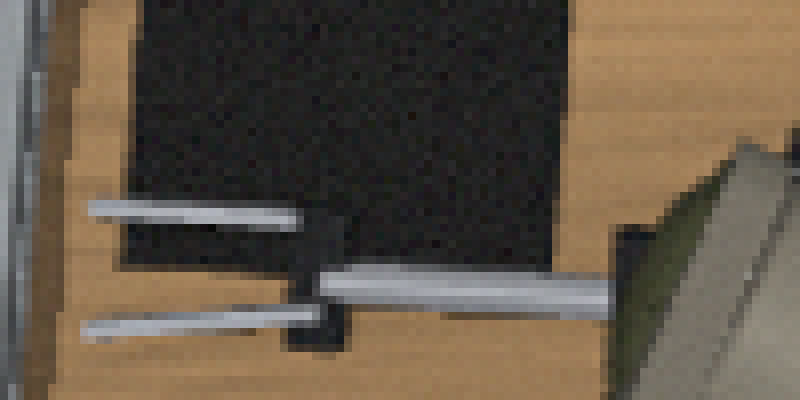

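View pics/z5s.png

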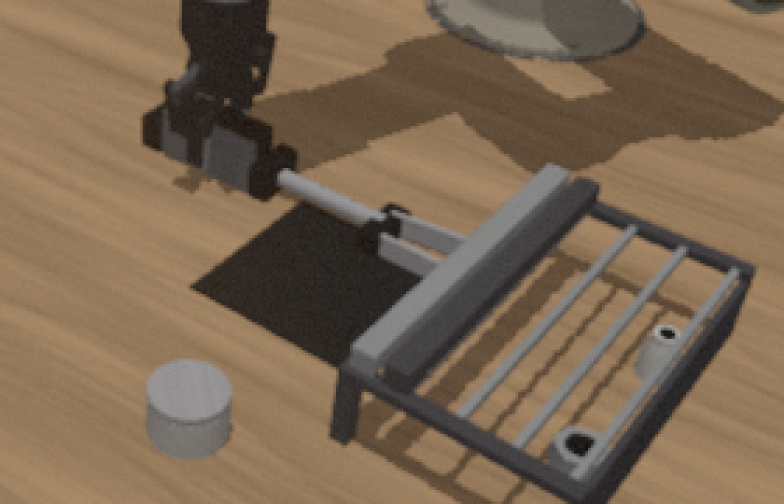

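```bash
python3 - <<'E'
from h import *
d=load('top3.npz')
z8=lambda x,y:((x+.5)/8-.5+200,(y+.5)/8-.5+230)
ft=ray(d,z8(88,207),23);fh=ray(d,z8(300,219),23);nt=ray(d,z8(81,331),23);nh=ray(d,z8(320,313),23)
s1=ray(d,z8(330,284),13);s2=ray(d,z8(612,298),13)
for n,p in dict(fixtip=ft,fixhead=fh,movtip=nt,movhead=nh,s1=s1,s2=s2).items(): print(n,p.round(1))
for a,b in((ft,fh),(nt,nh),(s1,s2)): v=a-b; print(np.degrees(np.arctan2(v[1],v[0])), np.hypot(*v[:2]))
N=np.array([504.5,308.6]);
u=(ft-fh)[:2];u/=np.hypot(*u)
for ang in(86.5,87):
  u=np.array([np.cos(np.radians(ang)),np.sin(np.radians(ang))]);v=np.array([-u[1],u[0]])
  for n,p in dict(ft=ft,mt=nt,s1=s1).items(): print(ang,n,((p[:2]-N)@u).round(1),((p[:2]-N)@v).round(1))
E
```

```text
fixtip [509.7 149.3  23. ]
fixhead [505.   72.8  23. ]
movtip [465.2 151.5  23. ]
movhead [471.3  65.5  23. ]
s1 [480.9  62.9  13. ]
s2 [475.4 -39.7  13. ]
86.53909246318598 76.5905318816355
94.02993885448224 86.15844885773411
86.9262424840833 102.75045833269391
86.5 ft -158.7 -14.9
86.5 mt -159.2 29.6
86.5 s1 -246.7 8.6
87 ft -158.8 -13.5
87 mt -159.0 31.0
87 s1 -246.6 10.7
```

```bash
python3 -m handwheel '[{"grip":48.5,"tx":-2,"ty":0,"tz":1.5,"wx":0,"wy":0,"wz":0},{"grip":48.5,"tx":-5,"ty":0,"tz":2.5,"wx":0,"wy":0,"wz":0},{"grip":48.5,"tx":-10,"ty":0,"tz":2,"wx":0,"wy":0,"wz":0},{"grip":48.5,"tx":-15,"ty":0,"tz":1,"wx":0,"wy":0,"wz":0},{"grip":48.5,"tx":-15,"ty":0,"tz":0.2,"wx":0,"wy":0,"wz":0},{"grip":48.5,"tx":-15,"ty":0,"tz":0.2,"wx":0,"wy":0,"wz":0},{"grip":48.5,"tx":-15,"ty":0,"tz":0.2,"wx":0,"wy":0,"wz":0},{"grip":48.5,"tx":-12,"ty":0,"tz":0.2,"wx":0,"wy":0,"wz":0},{"grip":48.5,"tx":-6,"ty":0,"tz":0,"wx":0,"wy":0,"wz":0},{"grip":48.5,"tx":0,"ty":0,"tz":0,"wx":0,"wy":0,"wz":0}]';python3 - <<'E'
from h import *
tell()
cap('top','top4.png');cap('scene','scene4.png')
a=cv2.imread('pics/top4.png');b=cv2.imread('pics/scene4.png')
cv2.imwrite('pics/z6.png',cv2.resize(a[230:280,140:240],None,fx=8,fy=8,interpolation=3));cv2.imwrite('pics/z6s.png',cv2.resize(b[200:300,360:500],None,fx=5.5,fy=5.5,interpolation=3))
E
```

```text
time_s: 6.4
eef_pos: [485.5, -14.7, 7.1]
ee_rot: [0.49, -0.49, 0.51, -0.51]
force: [-0.3, -0.2, -4.4]
grip_width: 0.566
t 6.4 p [485.5 -14.7   7.1] tool z yaw -2.37 down [-2.e-04  1.e-04 -1.e+00] w 48.36 F [-0.3 -0.2 -4.4]
```

View pics/z6.png

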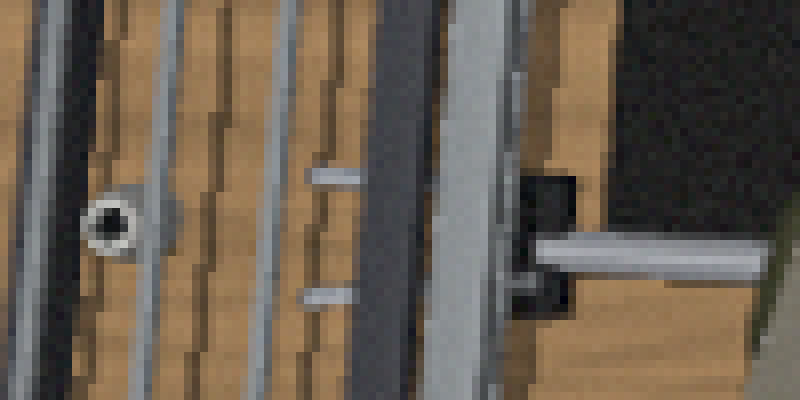

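View pics/z6s.png

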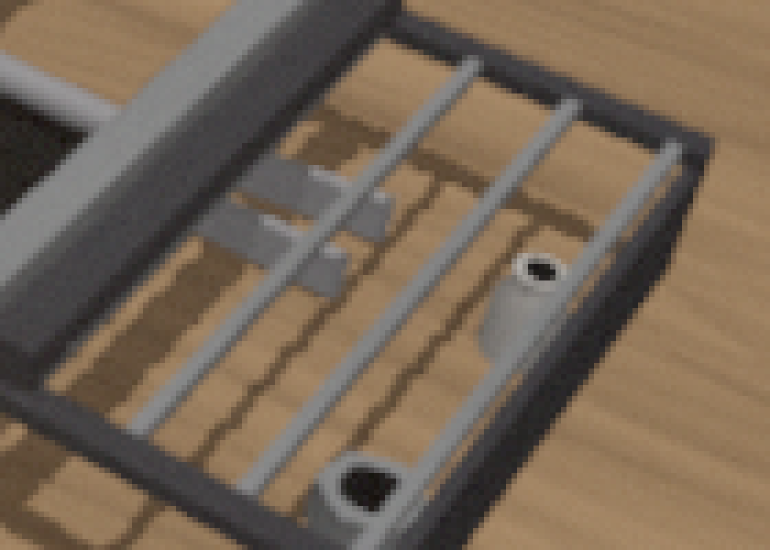

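```bash
python3 - <<'E'
from h import *
d=load('top4.npz');s=load('scene4.npz')
z8=lambda x,y:((x+.5)/8-.5+140,(y+.5)/8-.5+230)
ft=ray(d,z8(306,174),23);fh=ray(d,z8(362,178),23);nt=ray(d,z8(301,299),23);nh=ray(d,z8(355,296),23)
s1=ray(d,z8(545,250),13);s2=ray(d,z8(760,261),13)
N=ray(d,z8(109,224),40)[:2];print(N)
for n,p in dict(fixtip=ft,movtip=nt,s1=s1,s2=s2).items(): print(n,p.round(1))
for a,b in((ft,fh),(nt,nh),(s1,s2)): v=a-b; print(np.degrees(np.arctan2(v[1],v[0])), np.hypot(*v[:2]))
for ang in(86.7,):
  u=np.array([np.cos(np.radians(ang)),np.sin(np.radians(ang))]);v=np.array([-u[1],u[0]])
  for n,p in dict(ft=ft,mt=nt,s1=s1).items(): print(ang,n,((p[:2]-N)@u).round(1),((p[:2]-N)@v).round(1))
zs=lambda x,y:((x+.5)/5.5-.5+360,(y+.5)/5.5-.5+200)
print('S',ray(s,zs(540,269),40),ray(s,zs(392,197),23),ray(s,zs(349,262),23))
E
```

```text
[505.21218083 308.81440482]
fixtip [521.9 243.8  23. ]
movtip [477.1 245.   23. ]
s1 [493.6 159.3  13. ]
s2 [489.3  81.1  13. ]
85.69868573874271 20.231902087924748
92.91875651480441 19.40259343486978
86.84274404960007 78.26708591155759
86.7 ft -64.0 -20.4
86.7 mt -65.4 24.4
86.7 s1 -150.0 3.0
S [501.65736695 309.8183855   40.        ] [473.21354753 245.50282787  23.        ] [521.03985457 246.55493524  23.        ]
```

```bash
python3 -m handwheel '[{"grip":48.5,"tx":-3,"ty":0,"tz":0.1,"wx":0,"wy":0,"wz":0},{"grip":48.5,"tx":-8,"ty":0,"tz":0.2,"wx":0,"wy":0,"wz":0},{"grip":48.5,"tx":-10,"ty":0,"tz":0.2,"wx":0,"wy":0,"wz":0},{"grip":48.5,"tx":-10,"ty":0,"tz":0.2,"wx":0,"wy":0,"wz":0},{"grip":48.5,"tx":-9,"ty":0,"tz":0.2,"wx":0,"wy":0,"wz":0},{"grip":48.5,"tx":-6,"ty":0,"tz":0.1,"wx":0,"wy":0,"wz":0},{"grip":48.5,"tx":-3,"ty":0,"tz":0,"wx":0,"wy":0,"wz":0},{"grip":48.5,"tx":0,"ty":0,"tz":0,"wx":0,"wy":0,"wz":0}]';python3 - <<'E'
from h import *
tell()
cap('top','top5.png');cap('scene','scene5.png')
a=cv2.imread('pics/top5.png');b=cv2.imread('pics/scene5.png')
cv2.imwrite('pics/z7.png',cv2.resize(a[230:280,140:240],None,fx=8,fy=8,interpolation=3));cv2.imwrite('pics/z7s.png',cv2.resize(b[200:300,360:500],None,fx=5.5,fy=5.5,interpolation=3))
E
```

```text
time_s: 7.17
eef_pos: [488.6, 33.7, 7.1]
ee_rot: [0.489, -0.489, 0.51, -0.51]
force: [-0.6, -0.2, -3.5]
grip_width: 0.57
t 7.17 p [488.6  33.7   7.1] tool z yaw -2.4 down [-1.e-04  0.e+00 -1.e+00] w 48.71 F [-0.6 -0.2 -3.5]
```

View pics/z7.png

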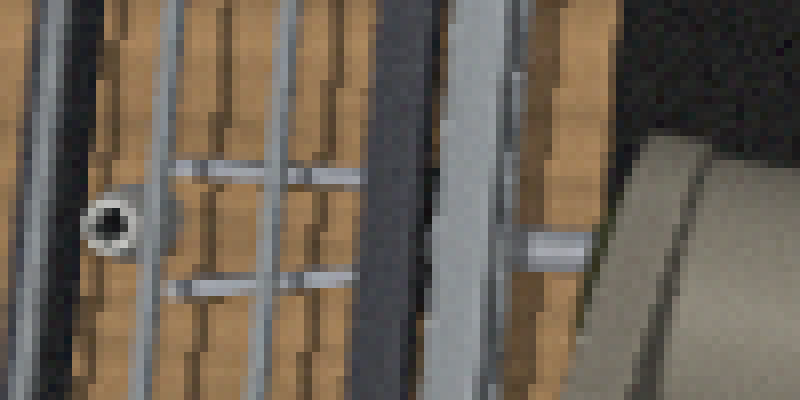

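View pics/z7s.png

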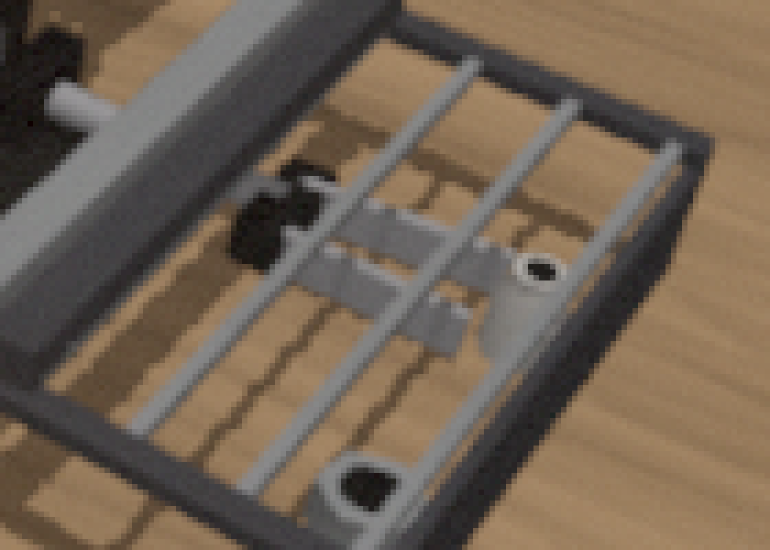

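```bash
python3 - <<'E'
from h import *
d=load('top5.npz');s=load('scene5.npz')
z8=lambda x,y:((x+.5)/8-.5+140,(y+.5)/8-.5+230)
N=ray(d,z8(109,224),40)[:2]
ang=86.7;u=np.array([np.cos(np.radians(ang)),np.sin(np.radians(ang))]);v=np.array([-u[1],u[0]])
for n,q in dict(f1=(178,167),f2=(355,178),m1=(172,290),m2=(350,276)).items():
  p=ray(d,z8(*q),23);print(n,p.round(1),((p[:2]-N)@u).round(1),((p[:2]-N)@v).round(1))
zs=lambda x,y:((x+.5)/5.5-.5+360,(y+.5)/5.5-.5+200)
Ns=ray(s,zs(540,269),40)[:2]
p=ray(s,zs(469,315),23);print('S fixtip',p,((p[:2]-Ns)@u).round(1),((p[:2]-Ns)@v).round(1))
E
```

```text
f1 [524.6 289.8  23. ] -17.8 -20.4
f2 [520.4 226.1  23. ] -81.7 -19.9
m1 [480.5 291.3  23. ] -18.9 23.7
m2 [485.2 227.5  23. ] -82.3 15.3
S fixtip [522.27752246 294.17410552  23.        ] -14.4 -21.5
```

```bash
python3 -m handwheel '[{"grip":48.5,"tx":-2,"ty":0,"tz":0,"wx":0,"wy":0,"wz":0},{"grip":48.5,"tx":-4,"ty":0,"tz":0.1,"wx":0,"wy":0,"wz":0},{"grip":48.5,"tx":-4,"ty":0,"tz":0.1,"wx":0,"wy":0,"wz":0},{"grip":48.5,"tx":-4,"ty":0,"tz":0.1,"wx":0,"wy":0,"wz":0},{"grip":48.5,"tx":-4,"ty":0,"tz":0.1,"wx":0,"wy":0,"wz":0},{"grip":48.5,"tx":-4,"ty":0,"tz":0.1,"wx":0,"wy":0,"wz":0},{"grip":48.5,"tx":-4,"ty":0,"tz":0,"wx":0,"wy":0,"wz":0},{"grip":48.5,"tx":-2,"ty":0,"tz":0,"wx":0,"wy":0,"wz":0},{"grip":48.5,"tx":0,"ty":0,"tz":0,"wx":0,"wy":0,"wz":0}]';python3 - <<'E'
from h import *
tell()
cap('top','top6.png');cap('scene','scene6.png')
a=cv2.imread('pics/top6.png');b=cv2.imread('pics/scene6.png')
cv2.imwrite('pics/z8.png',cv2.resize(a[230:280,140:240],None,fx=8,fy=8,interpolation=3));cv2.imwrite('pics/z8s.png',cv2.resize(b[200:300,360:500],None,fx=5.5,fy=5.5,interpolation=3))
E
```

```text
time_s: 8.02
eef_pos: [490.3, 61.4, 7.1]
ee_rot: [0.489, -0.489, 0.511, -0.51]
force: [-0.5, -0.7, -3.2]
grip_width: 0.569
t 8.02 p [490.3  61.4   7.1] tool z yaw -2.43 down [-0.e+00  1.e-04 -1.e+00] w 48.59 F [-0.5 -0.7 -3.2]
```

View pics/z8.png

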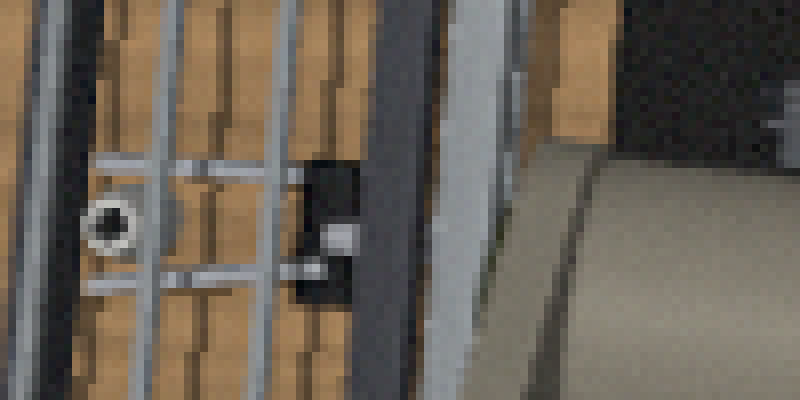

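View pics/z8s.png

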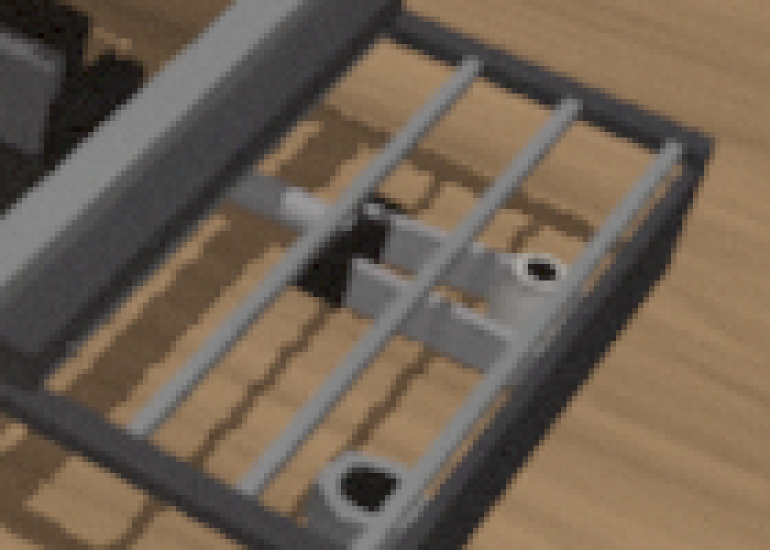

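```bash
Z='"tx":0,"ty":0,"tz":0,"wx":0,"wy":0,"wz":0'; python3 -m handwheel '[{"grip":48,"tx":0,"ty":0,"tz":0,"wx":0,"wy":0,"wz":0},{"grip":47.5,"tx":0,"ty":0,"tz":0,"wx":0,"wy":0,"wz":0},{"grip":47,"tx":0,"ty":0,"tz":0,"wx":0,"wy":0,"wz":0},{"grip":46.5,"tx":0,"ty":0,"tz":0,"wx":0,"wy":0,"wz":0},{"grip":46,"tx":0,"ty":-0.2,"tz":0,"wx":0,"wy":0,"wz":0}]' 20; python3 -c "
from h import *
tell()"; python3 -m handwheel '[{"grip":45.6,"tx":0,"ty":0,"tz":0,"wx":0,"wy":0,"wz":0},{"grip":45.3,"tx":0,"ty":0,"tz":0,"wx":0,"wy":0,"wz":0},{"grip":45,"tx":0,"ty":0,"tz":0,"wx":0,"wy":0,"wz":0},{"grip":45,"tx":0,"ty":0,"tz":0,"wx":0,"wy":0,"wz":0}]' 20; python3 -c "
from h import *
tell()"; python3 -m handwheel '[{"grip":44.7,"tx":0,"ty":-0.2,"tz":0,"wx":0,"wy":0,"wz":0},{"grip":44.4,"tx":0,"ty":0,"tz":0,"wx":0,"wy":0,"wz":0},{"grip":44,"tx":0,"ty":0,"tz":0,"wx":0,"wy":0,"wz":0},{"grip":44,"tx":0,"ty":0,"tz":0,"wx":0,"wy":0,"wz":0}]' 20;python3 - <<'E'
from h import *
tell()
cap('top','top7.png');cap('scene','scene7.png')
a=cv2.imread('pics/top7.png');b=cv2.imread('pics/scene7.png')
cv2.imwrite('pics/z9.png',np.vstack([cv2.resize(a[240:275,140:220],(800,350),interpolation=3)]));cv2.imwrite('pics/z9s.png',cv2.resize(b[225:275,400:480],None,fx=10,fy=10,interpolation=3))
E
```

```text
time_s: 8.53
eef_pos: [490.4, 60.9, 7.3]
ee_rot: [-0.489, 0.489, -0.511, 0.511]
force: [0.2, -0.5, -3.7]
grip_width: 0.541
t 8.53 p [490.4  60.9   7.3] tool z yaw -2.48 down [ 1.e-04  0.e+00 -1.e+00] w 46.24 F [ 0.2 -0.5 -3.7]
time_s: 8.87
eef_pos: [490.4, 60.9, 7.3]
ee_rot: [-0.489, 0.489, -0.511, 0.511]
force: [-0.5, 0.5, -3.0]
grip_width: 0.529
t 8.87 p [490.4  60.9   7.3] tool z yaw -2.46 down [ 0.  0. -1.] w 45.15 F [-0.5  0.5 -3. ]
time_s: 9.2
eef_pos: [490.3, 60.9, 7.5]
ee_rot: [0.489, -0.489, 0.511, -0.511]
force: [0.3, -0.0, -2.6]
grip_width: 0.521
t 9.2 p [490.3  60.9   7.5] tool z yaw -2.46 down [-1.e-04  0.e+00 -1.e+00] w 44.49 F [ 0.3 -0.  -2.6]
```

View pics/z9.png

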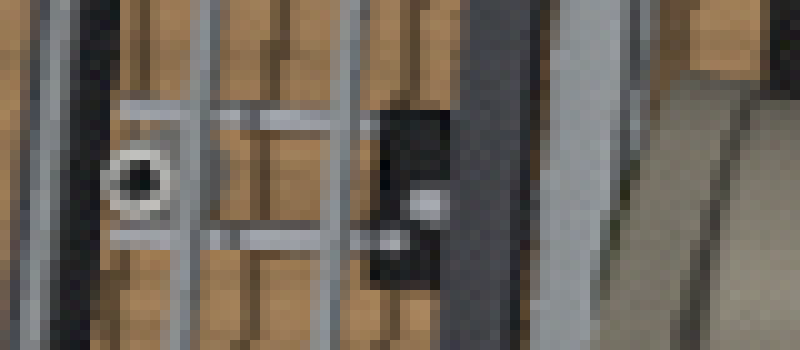

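View pics/z9s.png

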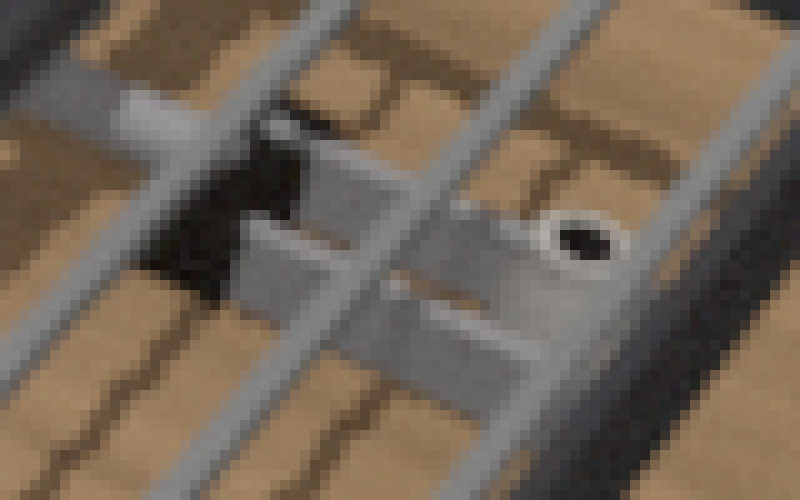

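```bash
python3 -m handwheel '[{"grip":44,"tx":0,"ty":0,"tz":0,"wx":0,"wy":0,"wz":0},{"grip":44,"tx":0,"ty":0,"tz":0,"wx":0,"wy":0,"wz":0},{"grip":44,"tx":0,"ty":0,"tz":0,"wx":0,"wy":0,"wz":0}]' 20; python3 -m handwheel '[{"grip":43.5,"tx":0,"ty":0,"tz":0,"wx":0,"wy":0,"wz":0},{"grip":43.5,"tx":0,"ty":0,"tz":0,"wx":0,"wy":0,"wz":0},{"grip":43.5,"tx":0,"ty":0,"tz":0,"wx":0,"wy":0,"wz":0}]' 20|tail -1;  python3 -m handwheel '[{"grip":43,"tx":0,"ty":0,"tz":0,"wx":0,"wy":0,"wz":0},{"grip":43,"tx":0,"ty":0,"tz":0,"wx":0,"wy":0,"wz":0},{"grip":43,"tx":0,"ty":0,"tz":0,"wx":0,"wy":0,"wz":0}]' 20|tail -1
```

```text
time_s: 9.55
eef_pos: [490.4, 60.9, 7.5]
ee_rot: [0.489, -0.489, 0.511, -0.511]
force: [-0.3, 0.4, -2.5]
grip_width: 0.519
grip_width: 0.513
grip_width: 0.512
```

```bash
python3 -m handwheel '[{"grip":43,"tx":0,"ty":0,"tz":0,"wx":0,"wy":0,"wz":0},{"grip":43,"tx":0,"ty":0,"tz":0,"wx":0,"wy":0,"wz":0}]' 20;python3 - <<'E'
from h import *
tell();print(sense()['wrist_torque'])
cap('top','top8.png');cap('scene','scene8.png')
a=cv2.imread('pics/top8.png');b=cv2.imread('pics/scene8.png')
cv2.imwrite('pics/z10.png',np.vstack([cv2.resize(a[240:275,140:220],(800,350),interpolation=3)]));cv2.imwrite('pics/z10s.png',cv2.resize(b[225:275,400:480],None,fx=10,fy=10,interpolation=3))
E
```

```text
time_s: 10.22
eef_pos: [490.4, 60.9, 7.5]
ee_rot: [-0.489, 0.489, -0.511, 0.511]
force: [-1.1, -0.0, -2.5]
grip_width: 0.506
t 10.22 p [490.4  60.9   7.5] tool z yaw -2.46 down [ 1.e-04 -0.e+00 -1.e+00] w 43.23 F [-1.1 -0.  -2.5]
[-0.03379368 -0.01347058  0.04534431]
```

View pics/z10.png

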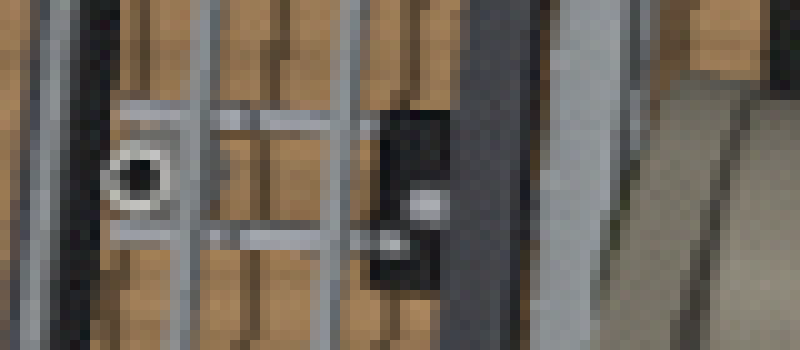

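View pics/z10s.png

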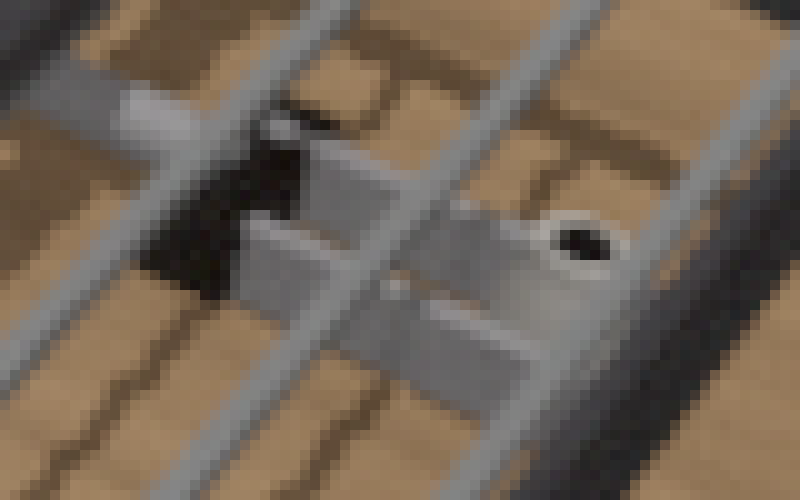

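```bash
python3 -m handwheel '[{"grip":42.7,"tx":0,"ty":0,"tz":0,"wx":0,"wy":0,"wz":0},{"grip":42.4,"tx":0,"ty":0,"tz":0,"wx":0,"wy":0,"wz":0},{"grip":42.4,"tx":0,"ty":0,"tz":0,"wx":0,"wy":0,"wz":0},{"grip":42.4,"tx":0,"ty":0,"tz":0,"wx":0,"wy":0,"wz":0}]' 20|tail -1; python3 -m handwheel '[{"grip":42,"tx":0,"ty":0,"tz":0,"wx":0,"wy":0,"wz":0},{"grip":42,"tx":0,"ty":0,"tz":0,"wx":0,"wy":0,"wz":0},{"grip":42,"tx":0,"ty":0,"tz":0,"wx":0,"wy":0,"wz":0},{"grip":42,"tx":0,"ty":0,"tz":0,"wx":0,"wy":0,"wz":0},{"grip":42,"tx":0,"ty":0,"tz":0,"wx":0,"wy":0,"wz":0}]' 20;python3 - <<'E'
from h import *
tell();print(sense()['wrist_torque'])
cap('top','top9.png');cap('scene','scene9.png')
a=cv2.imread('pics/top9.png');b=cv2.imread('pics/scene9.png')
cv2.imwrite('pics/z11.png',np.vstack([cv2.resize(a[240:275,140:220],(800,350),interpolation=3)]))
E
```

```text
grip_width: 0.5
time_s: 11.07
eef_pos: [490.6, 60.9, 7.6]
ee_rot: [-0.489, 0.489, -0.511, 0.511]
force: [1.0, 0.2, -0.6]
grip_width: 0.492
t 11.07 p [490.6  60.9   7.6] tool z yaw -2.47 down [ 5.e-04 -0.e+00 -1.e+00] w 42.01 F [ 1.   0.2 -0.6]
[ 0.07118023 -0.12842728 -0.00955404]
```

View pics/z11.png

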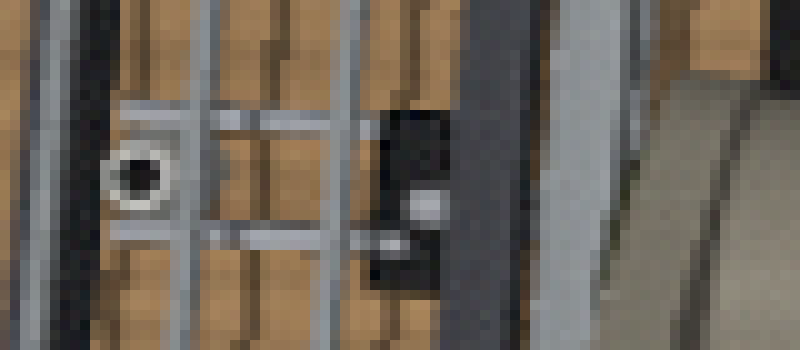

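```bash
python3 -m handwheel '[{"grip":41.7,"tx":0,"ty":0,"tz":0,"wx":0,"wy":0,"wz":0},{"grip":41.5,"tx":0,"ty":0,"tz":0,"wx":0,"wy":0,"wz":0},{"grip":41.5,"tx":0,"ty":0,"tz":0,"wx":0,"wy":0,"wz":0},{"grip":41.5,"tx":0,"ty":0,"tz":0,"wx":0,"wy":0,"wz":0}]' 20|tail -1; python3 -m handwheel '[{"grip":41.5,"tx":0,"ty":0,"tz":0,"wx":0,"wy":0,"wz":0},{"grip":41.5,"tx":0,"ty":0,"tz":0,"wx":0,"wy":0,"wz":0},{"grip":41.5,"tx":0,"ty":0,"tz":0,"wx":0,"wy":0,"wz":0}]' 20|tail -1;python3 -m handwheel '[{"grip":41.2,"tx":0,"ty":0,"tz":0,"wx":0,"wy":0,"wz":0},{"grip":41,"tx":0,"ty":0,"tz":0,"wx":0,"wy":0,"wz":0},{"grip":41,"tx":0,"ty":0,"tz":0,"wx":0,"wy":0,"wz":0},{"grip":41,"tx":0,"ty":0,"tz":0,"wx":0,"wy":0,"wz":0}]' 20|tail -1;python3 - <<'E'
from h import *
tell();print(sense()['wrist_torque'])
cap('top','top10.png');cap('scene','scene10.png')
a=cv2.imread('pics/top10.png');b=cv2.imread('pics/scene10.png')
cv2.imwrite('pics/z12.png',np.vstack([cv2.resize(a[240:275,140:220],(800,350),interpolation=3)]))
tell()
E
```

```text
grip_width: 0.494
grip_width: 0.489
grip_width: 0.49
t 12.08 p [490.6  60.9   7.6] tool z yaw -2.47 down [ 7.e-04 -0.e+00 -1.e+00] w 41.87 F [3.8 0.4 3.6]
[ 0.14958979 -0.49495941 -0.07231591]
t 12.18 p [490.6  60.9   7.7] tool z yaw -2.46 down [ 7.e-04 -1.e-04 -1.e+00] w 42.14 F [3.8 0.1 3.7]
```

View pics/z12.png

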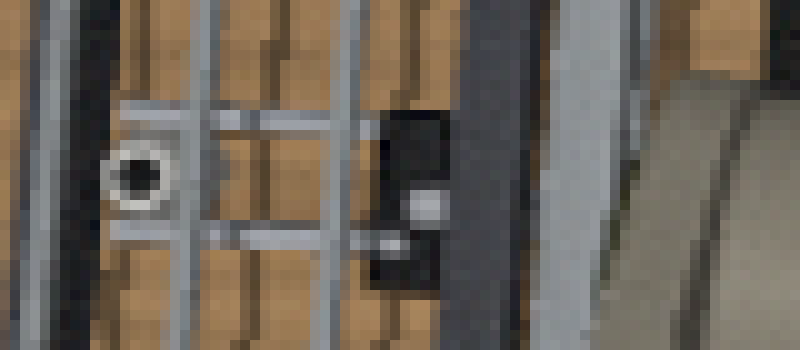

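```bash
python3 -m handwheel '[{"grip":41.1,"tx":0.5,"ty":-0.3,"tz":0,"wx":0,"wy":0,"wz":0},{"grip":41.1,"tx":1.5,"ty":0,"tz":0,"wx":0,"wy":0,"wz":0},{"grip":41.1,"tx":3,"ty":0,"tz":0,"wx":0,"wy":0,"wz":0},{"grip":41.1,"tx":4,"ty":0,"tz":0,"wx":0,"wy":0,"wz":0},{"grip":41.1,"tx":4,"ty":0,"tz":0,"wx":0,"wy":0,"wz":0},{"grip":41.1,"tx":4,"ty":0,"tz":0,"wx":0,"wy":0,"wz":0},{"grip":41.1,"tx":3,"ty":0,"tz":0,"wx":0,"wy":0,"wz":0},{"grip":41.1,"tx":1,"ty":0,"tz":0,"wx":0,"wy":0,"wz":0},{"grip":41.1,"tx":0,"ty":0,"tz":0,"wx":0,"wy":0,"wz":0}]' 20;python3 - <<'E'
from h import *
tell();print(sense()['wrist_torque'])
cap('top','top11.png');cap('scene','scene11.png')
a=cv2.imread('pics/top11.png');b=cv2.imread('pics/scene11.png')
cv2.imwrite('pics/z13.png',np.vstack([cv2.resize(a[240:275,140:220],(800,350),interpolation=3)]));cv2.imwrite('pics/z13s.png',cv2.resize(b[215:275,380:480],None,fx=8,fy=8,interpolation=3))
E
```

```text
time_s: 12.93
eef_pos: [489.2, 39.3, 7.6]
ee_rot: [0.489, -0.489, 0.511, -0.511]
force: [-1.2, -2.4, 0.9]
grip_width: 0.493
t 12.93 p [489.2  39.3   7.6] tool z yaw -2.48 down [-8.e-04 -5.e-04 -1.e+00] w 42.1 F [-1.2 -2.4  0.9]
[-0.20657369  0.20547907 -0.10958982]
```

View pics/z13.png

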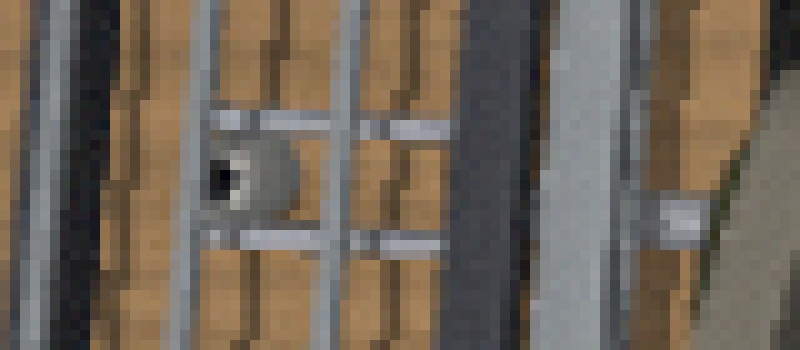

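View pics/z13s.png

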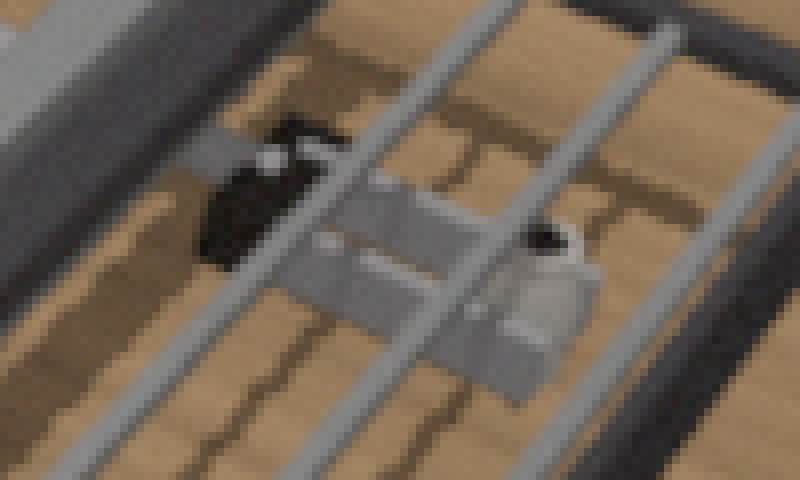

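```bash
python3 -m handwheel '[{"grip":41.1,"tx":2,"ty":0,"tz":0,"wx":0,"wy":0,"wz":0},{"grip":41.1,"tx":4,"ty":0,"tz":0,"wx":0,"wy":0,"wz":0},{"grip":41.1,"tx":6,"ty":0,"tz":0,"wx":0,"wy":0,"wz":0},{"grip":41.1,"tx":8,"ty":0,"tz":0,"wx":0,"wy":0,"wz":0},{"grip":41.1,"tx":8,"ty":0,"tz":0,"wx":0,"wy":0,"wz":0},{"grip":41.1,"tx":8,"ty":0,"tz":0,"wx":0,"wy":0,"wz":0},{"grip":41.1,"tx":8,"ty":0,"tz":0,"wx":0,"wy":0,"wz":0},{"grip":41.1,"tx":8,"ty":0,"tz":0,"wx":0,"wy":0,"wz":0},{"grip":41.1,"tx":8,"ty":0,"tz":0,"wx":0,"wy":0,"wz":0},{"grip":41.1,"tx":8,"ty":0,"tz":0,"wx":0,"wy":0,"wz":0}]' 20; python3 -m handwheel '[{"grip":41.1,"tx":8,"ty":0,"tz":0,"wx":0,"wy":0,"wz":0},{"grip":41.1,"tx":8,"ty":0,"tz":0,"wx":0,"wy":0,"wz":0},{"grip":41.1,"tx":8,"ty":0,"tz":0,"wx":0,"wy":0,"wz":0},{"grip":41.1,"tx":8,"ty":0,"tz":0,"wx":0,"wy":0,"wz":0},{"grip":41.1,"tx":6,"ty":0,"tz":0,"wx":0,"wy":0,"wz":0},{"grip":41.1,"tx":4,"ty":0,"tz":0,"wx":0,"wy":0,"wz":0},{"grip":41.1,"tx":2,"ty":0,"tz":0,"wx":0,"wy":0,"wz":0},{"grip":41.1,"tx":0,"ty":0,"tz":0,"wx":0,"wy":0,"wz":0}]' 20;python3 - <<'E'
from h import *
tell()
cap('top','top12.png');cap('scene','scene12.png')
a=cv2.imread('pics/top12.png');b=cv2.imread('pics/scene12.png')
cv2.imwrite('pics/z14.png',np.vstack([cv2.resize(a[200:290,140:300],None,fx=5,fy=5,interpolation=3)]));cv2.imwrite('pics/z14s.png',cv2.resize(b[160:300,340:500],None,fx=4,fy=4,interpolation=3))
E
```

```text
time_s: 13.87
eef_pos: [486.4, -28.9, 7.7]
ee_rot: [0.489, -0.489, 0.511, -0.511]
force: [0.3, 0.2, -3.4]
grip_width: 0.494
time_s: 14.53
eef_pos: [484.7, -72.3, 7.8]
ee_rot: [-0.489, 0.489, -0.511, 0.511]
force: [-0.4, -0.4, -3.3]
grip_width: 0.49
t 14.53 p [484.7 -72.3   7.8] tool z yaw -2.48 down [ 1.e-04 -2.e-04 -1.e+00] w 41.84 F [-0.4 -0.4 -3.3]
```

View pics/z14.png

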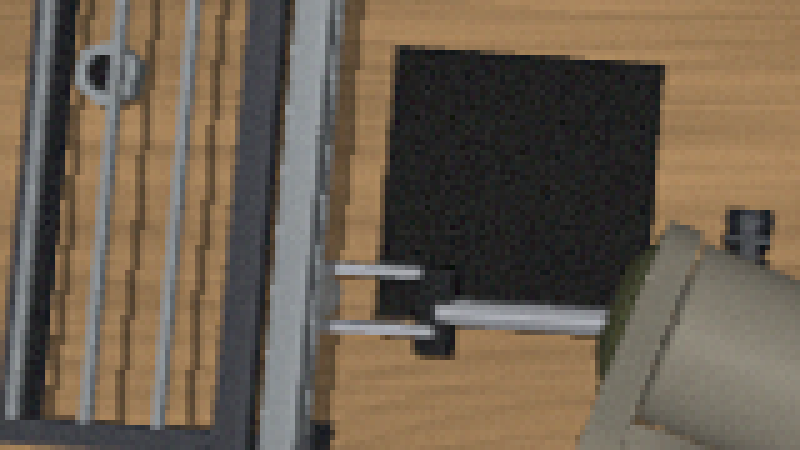

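View pics/z14s.png

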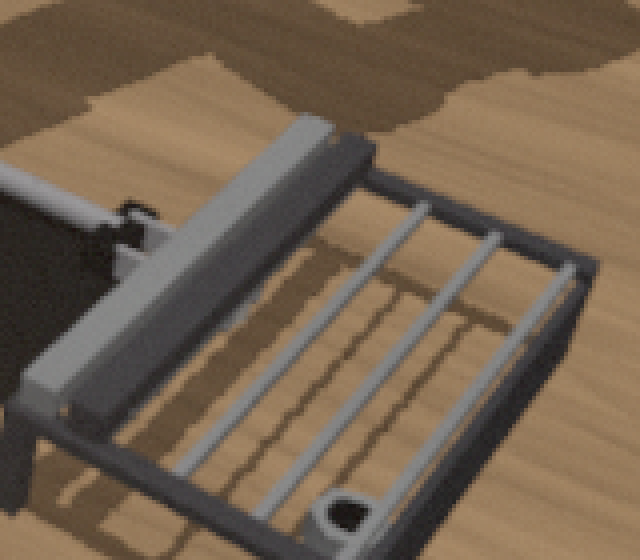

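```bash
python3 -m handwheel '[{"grip":41.1,"tx":2,"ty":0,"tz":0,"wx":0,"wy":0,"wz":0},{"grip":41.1,"tx":4,"ty":0,"tz":0,"wx":0,"wy":0,"wz":0},{"grip":41.1,"tx":6,"ty":0,"tz":0,"wx":0,"wy":0,"wz":0},{"grip":41.1,"tx":8,"ty":0,"tz":0,"wx":0,"wy":0,"wz":0},{"grip":41.1,"tx":8,"ty":0,"tz":0,"wx":0,"wy":0,"wz":0},{"grip":41.1,"tx":8,"ty":0,"tz":0,"wx":0,"wy":0,"wz":0},{"grip":41.1,"tx":6,"ty":0,"tz":0,"wx":0,"wy":0,"wz":0},{"grip":41.1,"tx":3,"ty":0,"tz":0,"wx":0,"wy":0,"wz":0},{"grip":41.1,"tx":0,"ty":0,"tz":0,"wx":0,"wy":0,"wz":0}]' 20;python3 - <<'E'
from h import *
tell()
cap('top','top13.png');cap('scene','scene13.png')
a=cv2.imread('pics/top13.png');b=cv2.imread('pics/scene13.png')
cv2.imwrite('pics/z15.png',np.vstack([cv2.resize(a[230:280,200:300],None,fx=8,fy=8,interpolation=3)]));cv2.imwrite('pics/z15s.png',cv2.resize(b[180:280,280:420],None,fx=5.5,fy=5.5,interpolation=3))
E
```

```text
time_s: 15.38
eef_pos: [482.7, -117.8, 7.8]
ee_rot: [-0.489, 0.489, -0.511, 0.511]
force: [0.1, -0.6, -3.9]
grip_width: 0.491
t 15.38 p [ 482.7 -117.8    7.8] tool z yaw -2.52 down [ 2.e-04 -3.e-04 -1.e+00] w 41.92 F [ 0.1 -0.6 -3.9]
```

View pics/z15.png

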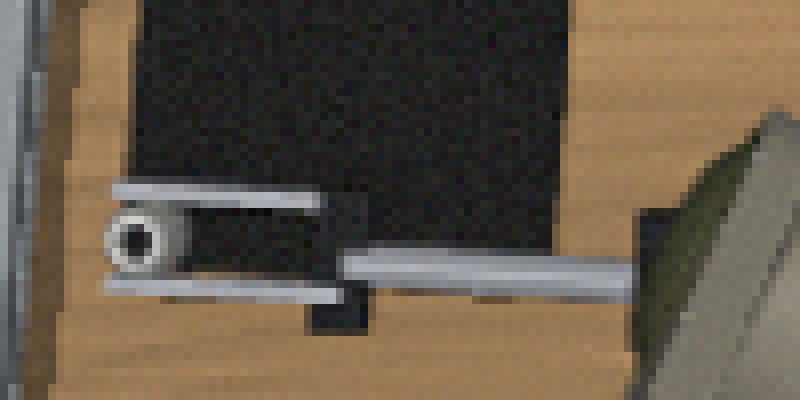

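View pics/z15s.png

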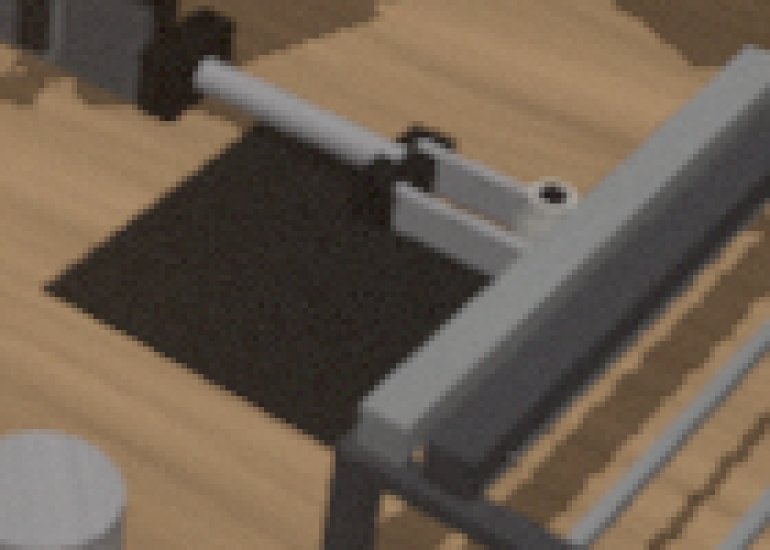

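```bash
python3 -m handwheel '[{"grip":41.1,"tx":2,"ty":0,"tz":1,"wx":0,"wy":0,"wz":0},{"grip":41.1,"tx":4,"ty":0,"tz":3,"wx":0,"wy":0,"wz":0},{"grip":41.1,"tx":6,"ty":0,"tz":5,"wx":0,"wy":0,"wz":0},{"grip":41.1,"tx":7,"ty":0,"tz":7,"wx":0,"wy":0,"wz":0},{"grip":41.1,"tx":7,"ty":0,"tz":7,"wx":0,"wy":0,"wz":0},{"grip":41.1,"tx":7,"ty":0,"tz":7,"wx":0,"wy":0,"wz":0},{"grip":41.1,"tx":7,"ty":0,"tz":7,"wx":0,"wy":0,"wz":0},{"grip":41.1,"tx":7,"ty":0,"tz":7,"wx":0,"wy":0,"wz":0},{"grip":41.1,"tx":7,"ty":0,"tz":7,"wx":0,"wy":0,"wz":0},{"grip":41.1,"tx":5,"ty":0,"tz":6,"wx":0,"wy":0,"wz":0}]' 20; python3 -m handwheel '[{"grip":41.1,"tx":3,"ty":0,"tz":4,"wx":0,"wy":0,"wz":0},{"grip":41.1,"tx":1,"ty":0,"tz":2,"wx":0,"wy":0,"wz":0},{"grip":41.1,"tx":0,"ty":0,"tz":0,"wx":0,"wy":0,"wz":0},{"grip":41.1,"tx":0,"ty":0,"tz":0,"wx":0,"wy":0,"wz":0}]' 20;python3 - <<'E'
from h import *
tell()
d=cap('top','top14.png');s=cap('scene','scene14.png')
a=cv2.imread('pics/top14.png');b=cv2.imread('pics/scene14.png')
cv2.imwrite('pics/z16.png',np.vstack([cv2.resize(a[200:280,200:330],None,fx=6,fy=6,interpolation=3)]));cv2.imwrite('pics/z16s.png',cv2.resize(b[160:260,240:380],None,fx=5.5,fy=5.5,interpolation=3))
E
```

```text
time_s: 16.32
eef_pos: [537.8, -179.3, 7.7]
ee_rot: [-0.489, 0.489, -0.511, 0.511]
force: [-1.3, 0.6, -2.6]
grip_width: 0.491
time_s: 16.65
eef_pos: [543.0, -182.5, 7.8]
ee_rot: [-0.489, 0.489, -0.511, 0.511]
force: [0.5, -0.2, -3.6]
grip_width: 0.488
t 16.65 p [ 543.  -182.5    7.8] tool z yaw -2.47 down [ 3.e-04 -1.e-04 -1.e+00] w 41.68 F [ 0.5 -0.2 -3.6]
```

View pics/z16.png

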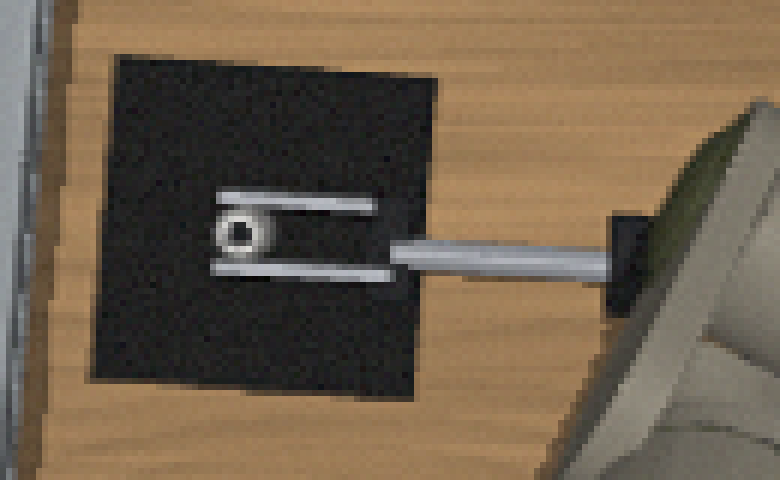

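View pics/z16s.png

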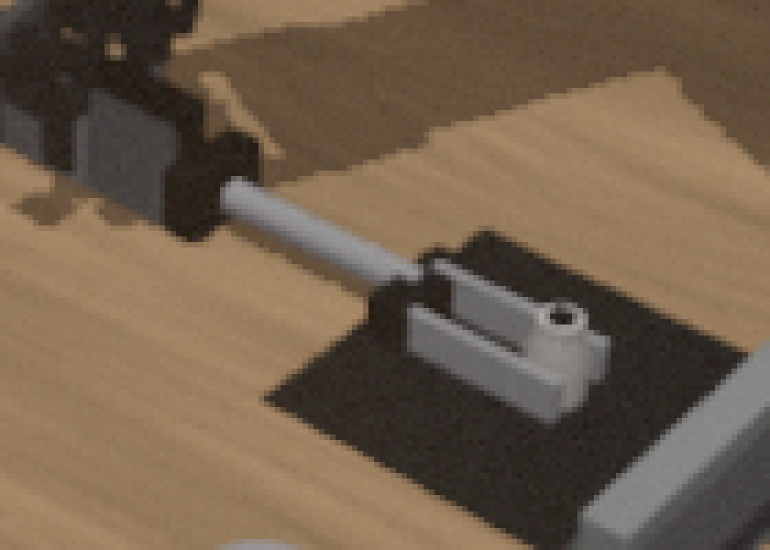

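```bash
python3 -m handwheel '[{"grip":42,"tx":0,"ty":0,"tz":0,"wx":0,"wy":0,"wz":0},{"grip":43,"tx":0,"ty":0,"tz":0,"wx":0,"wy":0,"wz":0},{"grip":44,"tx":0,"ty":0,"tz":0,"wx":0,"wy":0,"wz":0},{"grip":45,"tx":0,"ty":0,"tz":0,"wx":0,"wy":0,"wz":0},{"grip":46,"tx":0,"ty":0,"tz":0,"wx":0,"wy":0,"wz":0},{"grip":47,"tx":0,"ty":0,"tz":0,"wx":0,"wy":0,"wz":0},{"grip":48,"tx":0,"ty":0,"tz":0,"wx":0,"wy":0,"wz":0},{"grip":49,"tx":0,"ty":0,"tz":0,"wx":0,"wy":0,"wz":0},{"grip":49,"tx":0,"ty":0,"tz":0,"wx":0,"wy":0,"wz":0}]' 20;python3 - <<'E'
from h import *
tell()
d=cap('top','top15.png');s=cap('scene','scene15.png')
a=cv2.imread('pics/top15.png');b=cv2.imread('pics/scene15.png')
cv2.imwrite('pics/z17.png',np.vstack([cv2.resize(a[200:280,200:330],None,fx=6,fy=6,interpolation=3)]));cv2.imwrite('pics/z17s.png',cv2.resize(b[160:260,240:380],None,fx=5.5,fy=5.5,interpolation=3))
E
```

```text
time_s: 17.5
eef_pos: [542.9, -182.6, 7.8]
ee_rot: [0.489, -0.489, 0.511, -0.511]
force: [0.0, 0.4, -3.7]
grip_width: 0.573
t 17.5 p [ 542.9 -182.6    7.8] tool z yaw -2.46 down [-1.e-04  0.e+00 -1.e+00] w 48.9 F [ 0.   0.4 -3.7]
```

View pics/z17.png

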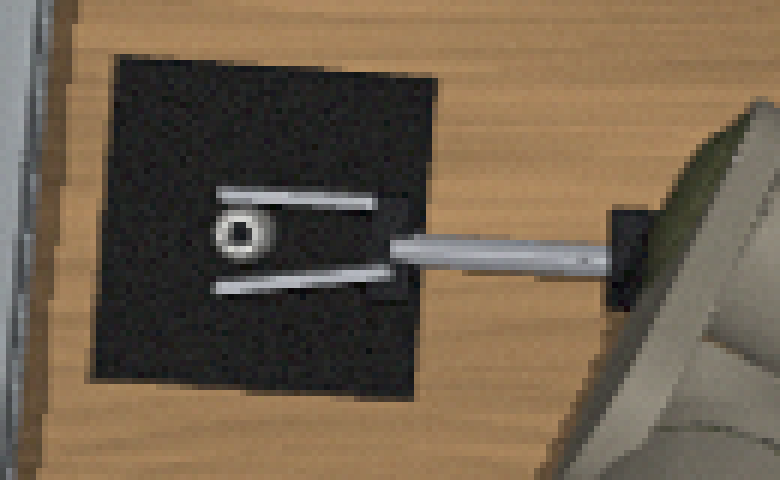

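View pics/z17s.png

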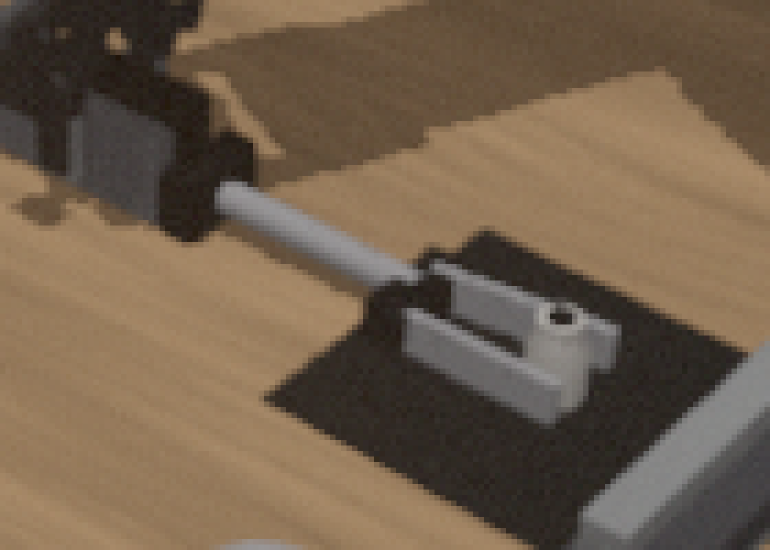

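```bash
python3 - <<'E'
from h import *
d=load('top15.npz');s=load('scene15.npz')
z=lambda x,y:((x+.5)/6-.5+200,(y+.5)/6-.5+200)
N=ray(d,z(240,233),40)[:2];print(N, ray(s,((562+.5)/5.5-.5+240,(317+.5)/5.5-.5+160),40))
S=[ray(d,z(*q),23) for q in((217,191),(375,204),(217,289),(388,271))]; 
v=(S[0]-S[1])[:2];ang=np.arctan2(v[1],v[0]);s1=ray(d,z(395,248),13);s2=ray(d,z(605,262),13);w=(s1-s2);print(np.degrees(ang),np.degrees(np.arctan2(w[1],w[0])))
ang=np.radians(86.5)
u=np.array([np.cos(ang),np.sin(ang)]);n=np.array([-u[1],u[0]])
for p in S: print(p.round(1),((p[:2]-N)@u).round(1),((p[:2]-N)@n).round(1))
M=np.array([ray(d,z(*q),0)[:2] for q in((118,54),(437,78),(412,401),(91,380))]);print(M.round(1),M.mean(0))
mx=np.mean([M[0]-M[1],M[3]-M[2]],0);mx/=np.hypot(*mx);r=N-M.mean(0);print('noz in mat',r@mx,r@np.array([-mx[1],mx[0]]))
E
```

```text
[558.54173186  64.01257671] [555.58554839  66.83804523  40.        ]
85.10246188761595 85.98402406867632
[578.7  76.9  23. ] 14.1 -19.3
[572.1   0.6  23. ] -62.5 -17.4
[531.5  76.7  23. ] 11.0 27.8
[539.8  -5.7  23. ] -70.7 14.4
[[646.8 128.7]
 [634.4 -29.1]
 [475.6 -16.6]
 [486.5 140.9]] [560.80338601  55.95771073]
noz in mat 7.866402021511099 2.8488005762339585
```

```bash
python3 -m handwheel '[{"grip":49,"tx":0,"ty":0,"tz":1,"wx":0,"wy":0,"wz":0},{"grip":49,"tx":0,"ty":0,"tz":1.5,"wx":0,"wy":0,"wz":0},{"grip":49,"tx":1,"ty":0,"tz":0.3,"wx":0,"wy":0,"wz":0},{"grip":49,"tx":4,"ty":0,"tz":0,"wx":0,"wy":0,"wz":0},{"grip":49,"tx":6,"ty":0,"tz":-0.1,"wx":0,"wy":0,"wz":0},{"grip":49,"tx":8,"ty":0,"tz":-0.1,"wx":0,"wy":0,"wz":0},{"grip":49,"tx":8,"ty":0,"tz":-0.1,"wx":0,"wy":0,"wz":0},{"grip":49,"tx":8,"ty":0,"tz":-0.1,"wx":0,"wy":0,"wz":0},{"grip":49,"tx":8,"ty":0,"tz":0,"wx":0,"wy":0,"wz":0},{"grip":49,"tx":8,"ty":0,"tz":0,"wx":0,"wy":0,"wz":0}]' 20 | tail -4;python3 -m handwheel '[{"grip":49,"tx":8,"ty":0,"tz":0,"wx":0,"wy":0,"wz":0},{"grip":49,"tx":8,"ty":0,"tz":0,"wx":0,"wy":0,"wz":0},{"grip":49,"tx":6,"ty":0,"tz":0,"wx":0,"wy":0,"wz":0},{"grip":49,"tx":4,"ty":0,"tz":0,"wx":0,"wy":0,"wz":0},{"grip":49,"tx":2,"ty":0,"tz":0,"wx":0,"wy":0,"wz":0},{"grip":49,"tx":0,"ty":0,"tz":0,"wx":0,"wy":0,"wz":0}]' 20;python3 - <<'E'
from h import *
tell()
d=cap('top','top16.png');s=cap('scene','scene16.png')
a=cv2.imread('pics/top16.png');b=cv2.imread('pics/scene16.png')
cv2.imwrite('pics/z18.png',np.vstack([cv2.resize(a[160:300,200:450],None,fx=3.2,fy=3.2,interpolation=3)]));cv2.imwrite('pics/z18s.png',cv2.resize(b[110:260,160:380],None,fx=3.6,fy=3.6,interpolation=3))
E
```

```text
eef_pos: [543.0, -234.7, 7.8]
ee_rot: [-0.489, 0.489, -0.511, 0.511]
force: [-0.5, -0.0, -3.7]
grip_width: 0.572
time_s: 18.93
eef_pos: [541.9, -261.9, 7.8]
ee_rot: [-0.489, 0.489, -0.511, 0.511]
force: [0.1, 0.8, -3.3]
grip_width: 0.571
t 18.93 p [ 541.9 -261.9    7.8] tool z yaw -2.48 down [ 0. -0. -1.] w 48.81 F [ 0.1  0.8 -3.3]
```

View pics/z18.png

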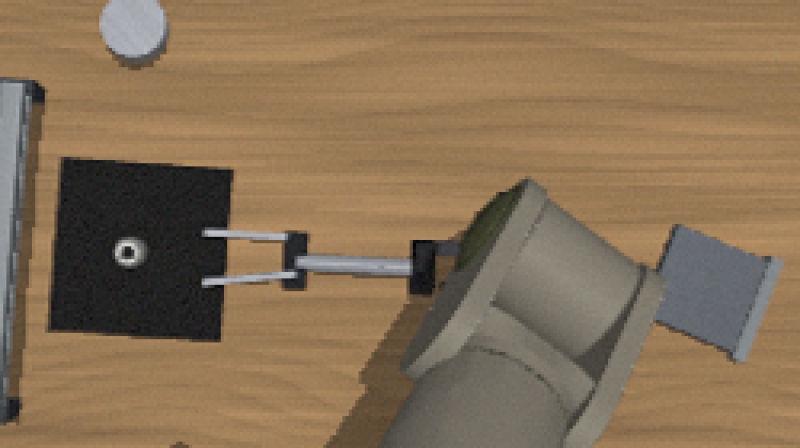

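View pics/z18s.png

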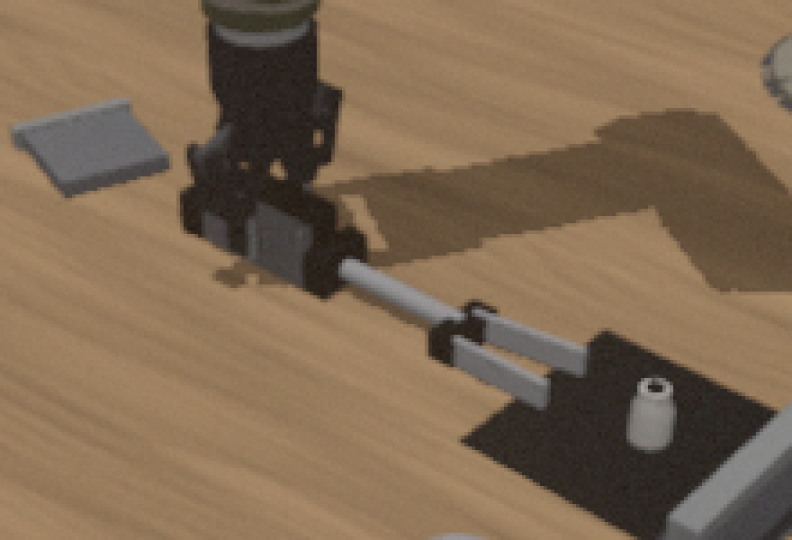

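```bash
python3 -m handwheel '[{"grip":49,"tx":2,"ty":0,"tz":0,"wx":0,"wy":0,"wz":0},{"grip":49,"tx":6,"ty":0,"tz":0,"wx":0,"wy":0,"wz":0},{"grip":49,"tx":6,"ty":0.2,"tz":0,"wx":0,"wy":0,"wz":0},{"grip":49,"tx":5,"ty":0.2,"tz":0,"wx":0,"wy":0,"wz":0},{"grip":49,"tx":1,"ty":0.2,"tz":0,"wx":0,"wy":0,"wz":0},{"grip":49,"tx":0,"ty":0.2,"tz":0,"wx":0,"wy":0,"wz":0},{"grip":50,"tx":0,"ty":0,"tz":0,"wx":0,"wy":0,"wz":0},{"grip":51,"tx":0,"ty":0,"tz":0,"wx":0,"wy":0,"wz":0},{"grip":53,"tx":0,"ty":0,"tz":0,"wx":0,"wy":0,"wz":0},{"grip":56,"tx":0,"ty":0,"tz":0,"wx":0,"wy":0,"wz":0}]' 20; python3 -m handwheel '[{"grip":65,"tx":0,"ty":0,"tz":0,"wx":0,"wy":0,"wz":0},{"grip":75,"tx":0,"ty":0,"tz":0,"wx":0,"wy":0,"wz":0},{"grip":80,"tx":0,"ty":0,"tz":0,"wx":0,"wy":0,"wz":0},{"grip":80,"tx":0,"ty":-3,"tz":0,"wx":0,"wy":0,"wz":0},{"grip":80,"tx":0,"ty":-10,"tz":0,"wx":0,"wy":0,"wz":0},{"grip":80,"tx":0,"ty":-20,"tz":0,"wx":0,"wy":0,"wz":0},{"grip":80,"tx":0,"ty":-20,"tz":0,"wx":0,"wy":0,"wz":0},{"grip":80,"tx":0,"ty":-20,"tz":0,"wx":0,"wy":0,"wz":0},{"grip":80,"tx":0,"ty":-20,"tz":0,"wx":0,"wy":0,"wz":0},{"grip":80,"tx":0,"ty":-20,"tz":0,"wx":0,"wy":0,"wz":0}]' 20;python3 -m handwheel '[{"grip":80,"tx":0,"ty":-25,"tz":-25,"wx":0,"wy":0,"wz":0},{"grip":80,"tx":0,"ty":-25,"tz":-25,"wx":0,"wy":0,"wz":0},{"grip":80,"tx":0,"ty":-15,"tz":-25,"wx":0,"wy":0,"wz":0},{"grip":80,"tx":0,"ty":-5,"tz":-25,"wx":0,"wy":0,"wz":0},{"grip":80,"tx":0,"ty":0,"tz":-15,"wx":0,"wy":0,"wz":0},{"grip":80,"tx":0,"ty":0,"tz":-5,"wx":0,"wy":0,"wz":0},{"grip":80,"tx":0,"ty":0,"tz":0,"wx":0,"wy":0,"wz":0},{"grip":80,"tx":0,"ty":0,"tz":0,"wx":0,"wy":0,"wz":0}]' 20;python3 - <<'E'
from h import *
tell()
d=cap('top','top17.png');s=cap('scene','scene17.png')
E
```

```text
time_s: 19.87
eef_pos: [541.4, -281.6, 7.4]
ee_rot: [-0.489, 0.489, -0.51, 0.511]
force: [-0.1, -0.1, 0.6]
grip_width: 0.647
time_s: 20.7
eef_pos: [541.1, -281.6, 122.0]
ee_rot: [-0.489, 0.489, -0.51, 0.511]
force: [0.3, -0.3, -0.5]
grip_width: 0.934
time_s: 21.37
eef_pos: [421.7, -276.6, 190.3]
ee_rot: [-0.489, 0.489, -0.51, 0.511]
force: [-0.2, -0.1, -0.5]
grip_width: 0.935
t 21.37 p [ 421.7 -276.6  190.3] tool z yaw -2.47 down [ 6.e-04 -3.e-04 -1.e+00] w 79.87 F [-0.2 -0.1 -0.5]
```

View pics/top17.png

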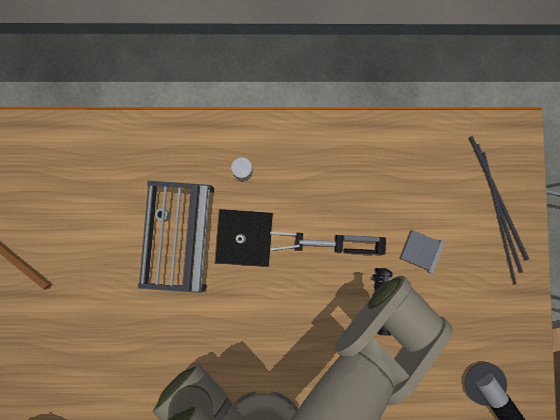

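View pics/scene17.png

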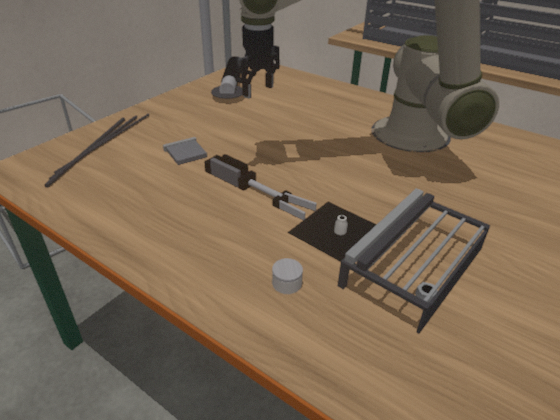

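The top view shows the nozzle upright on the mat at (240, 239). The reacher lies open at about (272–385, 243), clear of both the nozzle and the magnet at (421, 250). The nut at (162, 214) and the tin at (241, 168) are where they started.

```bash
python3 -m handwheel '[{"grip":80,"tx":0,"ty":0,"tz":0,"wx":0,"wy":0,"wz":0},{"grip":80,"tx":0,"ty":0,"tz":0,"wx":0,"wy":0,"wz":0}]' 20|head -1;python3 -c "
from h import *
tell();print(ctrl.finish_job())"
```

```text
time_s: 21.63
t 21.63 p [ 421.7 -276.3  189.7] tool z yaw -2.43 down [-3.e-04  4.e-04 -1.e+00] w 80.03 F [-0.9  0.   0.4]
the job is handed in; nothing more can be done
None
```

The nozzle stands upright on the black mat, about 8 mm from its middle along x and 3 mm along y. I handed the job in at 21.6 s.

- **What I did:** I took the reacher by grip and trigger and slid its open jaws in along the bench, round the nozzle. I squeezed in small steps with the grip force limited to 20 N, until the width stopped falling at about 42 mm. I then drew the nozzle out, still nipped, and opened the jaws. I pulled the reacher back about 100 mm, left it lying on the bench and lifted the arm clear.
- **Last checks:** In the final pictures the jaws lie open about 60 mm short of the nozzle. The nut, tin, magnet and rack look unmoved. The wrist forces I read stayed below about 10 N.
- **Not measured:** The force on the ceramic. With the 20 N limit it should have been at most about 8 N, against the 9 N at which it cracks, and no crack shows in the pictures.
- **Disagreements:** The two cameras differed by 2 to 4 mm on the nozzle's position, so I set the jaws relative to the nozzle within one view. The reacher also lagged about 1° behind the hand on the first turn, which I corrected before going into the rack.

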